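# Fit the keyed rotor in the bench centrifuge and shut its lid

### The arm

A 6-joint arm with a two-finger parallel gripper is mounted at the origin on the work surface. World frame = base frame: x ahead of the robot, y to its left, z up, the work surface at z = 0. Lengths are in m, angles in rad, forces in N, time in s.
With the tool pointing down it reaches from about 0.3 to 0.775 m from the base axis. Payload 14.6 kg.
Tool frame: the origin (TCP) lies at the very end of the fingers, on their centre line; the grasp point (between the pads) lies 19 mm behind it; y points along the fingers, x is the direction in which the jaws open and shut, and the axes are right-handed (so a half turn about y gives the same grasp; the last joint's range is limited). The gripper opens to 94 mm and grips with 3 to 60 N. Pads are 16 mm wide; open, the fingers measure 119 mm over their backs; the gripper's body (75 mm by 177 mm) begins 78 mm behind the grasp point.
Start: joints at [1.161, 0.3, 1.521, -0, 1.321, -0.067], TCP at [0.185, 0.518, 0.205] pointing down, gripper open.
Joint ranges: [-3.03, 3.03], [-0.79, 2.21], [0.23, 2.52], [-1.04, 4.18], [0, 3.07], [-2.55, 2.55]. Speed limits (rad/s): [2.22, 2.22, 2.57, 3.14, 3.14, 3.14].

### API

Orientations are given as [roll, pitch, yaw] about the fixed x, y, z axes, in that order (R = Rz(yaw) Ry(pitch) Rx(roll)).
In Python, from station import get_obs, cams, hand_in gives the robot as it stands. The module is installed in compiled form; this text tells all that it offers.
- The arm moves only by the tool step_arm, never from a script. Its argument "plan" is a list of rows, each an object with "grip": the closure, from -1 (fully open) to 1 (shut), so that 0 is half open; "slide": the shift along the tool's x, y, z in m, a list of three; "spin": the turn about the tool's y in degrees. A call has 1 to 20 rows; each row shifts and turns the commanded pose from where the row before left it, along the tool's axes as they then stand; what a row does not reach is not made up. A row lasts 1/12 s, in which the tool goes at most 41.7 mm and 7.16 degrees, less where a joint would pass 70% of its speed; a pose out of reach is approached as far as the arm can. A call is refused whole if a number of a shift passes 0.0417 or a number of a turn 7.16, either way. A call with a gripper value outside its range is refused whole. The fingers move at their own pace and stop on an object; "force" is the grip in N (left out, the last holds). Time passes only in rows, so rows that do not move let the fingers close. It gives the time, the measured TCP pose, the force and the opening at its end, in the units of the state.
- get_obs(): the state, without advancing time (a new reading comes with each control period).
- cams.camera(name): name is "scene" or "top" or "wrist"; returns the picture (384x512x3 uint8, blue, green, red); there is no depth.
- cams.calibration(name): a dict with "K" (3x3 intrinsics, pixels), "k1" (the pictures are not rectified: a ray, as slopes to the right and down, at radius r is drawn at 1 + k1 r^2 times it, then the intrinsics apply), "T" (4x4, takes a point from camera to world coordinates). Camera axes: x right, y up, looking along -z (the intrinsics and any distortion apply to the point x, -y, -z); pixel columns grow to the right and rows downward; lengths in m; the calibration is good to about 2 mm. A picture is of the moment at which its call begins: read the wrist's pose just before it. calibration takes no time and is no camera call; for the wrist camera it gives the pose at the moment of the call.
- hand_in(): hands the job in, once; it reports no verdict.
The state is a dict: "time_s": time; "qpos": joint angles; "joint_vel": joint speeds; "tau": joint torques, N m; "ee_pos": TCP position; "eef_rot": TCP orientation; "force": force on the tool from outside, world axes, zero at the start; "moment": the same for the moment, N m; "grip_width": finger opening in m.
Only numpy, scipy, OpenCV 4.12 (cv2) and the standard library are available. Lean on these libraries where they do the work, as an engineer would, in place of code of your own. Each camera call takes 0.05 s, during which the arm holds its last target.

### The job

Get the small centrifuge ready to run: take the round eight-hole rotor from the blue tray, turn it so that its flat matches the flat of the D-shaped drive spindle, lower it until it is fully home on the spindle without dropping or ramming it, then shut the lid fully without slamming it. Leave the cross-shaped strip rotor and everything else on the bench standing where it is.

Things in the scene. Friction and masses are not known exactly. Their poses are not given: they have to be found in the camera images.
- rotor: Grey disc, 88 mm wide, 30 high, eight dark holes on top; D-shaped grip hub from 30 to 56 mm above the underside, radius 20, flat 10 mm from the axis (30 mm across flat to back, 40 the other way). Blind D-bore in the underside, 24 deep, radius 11, flat 6 mm from the axis, same side as the hub's flat. 0.1 to 0.2 kg. Origin: centre of underside; z up; x from axis to flat. Starts upright, any yaw.
- spindle_seat (a point): Centre of the top of the dark drive flange (60 mm wide, one flat) in the bowl, 47 mm above the table: the home rotor rests here. The steel D-shaft stands 20 mm up from it: radius 10, flat 5 mm from the axis, top 3 mm tapered. z up; x from axis to the flats. Held by the motor brake at any angle. A rotor turned over 0.1 rad wrong stays 20 mm too high. Clearance in the bore about 1 mm a side.
- centrifuge: White centrifuge, fixed: 175 (x) by 160 (y) by 80 mm high, round bowl 112 mm wide and 40 deep in the middle of its top. Origin: centre of underside, at table height; x points to the hinge side (away from the robot, give or take 0.35 rad), z up. Of a home rotor the disc's top is 77 mm and the hub's top 103 mm above the table.
- lid (a joint): Angle of the centrifuge's clear lid: 0 rad is shut, 1.65 rad is its open stop (about upright). The hinge is stiff: the lid stays at any angle and needs about 1 to 2 N at the bar to move.
- lid_bar (a point): Middle of the lid's grey handle bar: round, 10 mm thick, 60 long (along the machine's y), 22 mm out from the lid's free edge on a stem at each end. With the lid shut it lies 172 mm before and 12 mm above the hinge line, just beyond the machine's front; with the lid open it is at the top, about 0.25 m above the table.
- lid_hinge (a point): Middle of the lid's hinge line (along the machine's y), 80 mm behind the bowl's centre and 80 mm above the table. The shut lid reaches 150 mm forward from here, is 148 mm wide, 38 mm high and hollow.
- tray: Low blue tray fixed to the table, 200 mm (x) by 250 mm (y), rim 14 mm high, 4 mm floor; it holds both rotors. Origin: centre of its underside.
- strip_rotor: Bystander in the tray: grey cross-shaped rotor for tube strips, 86 mm across, arms 30 mm wide and 28 mm high, round hub 28 mm in diameter up to 52 mm. Origin: centre of the underside.
- vial: Bystander in the tray: amber bottle, 34 mm in diameter, 115 mm high. Origin: centre of the underside.
- beaker: Bystander in the tray: small open glass cup, 40 mm in diameter, 55 mm high. Origin: centre of the underside.
- bottle: Bystander beyond the tray and the machine: clear bottle with white cap, 72 mm in diameter, 190 mm high. Origin: centre of the underside.
- tip_box: Bystander: pipette-tip box, 85 x 120 mm, about 59 mm high. Origin: centre of the underside.
- tube_rack: Bystander: white rack with small tubes, 80 x 120 mm, about 60 mm high. Origin: centre of the underside.
Things that resemble listed ones, but are neither listed nor needed, are in the scene too. Leave any green look-alike of the rotor alone. Leave any pink look-alike of the centrifuge alone.

How it is judged:
On the way:
1. the rotor is fully home on the spindle, flats matched, with the lid still open (horizontal distance between rotor and spindle_seat below 0.003 m and z of rotor in the frame of spindle_seat between -0.003 and 0.003 m and angle between rotor's own z axis and vertical below 0.08 rad and angle between the x axis of rotor and the x axis of spindle_seat, either way round below 0.2 rad and value of joint lid above 0.9 rad), for 0.2 s.
At the end, for the whole second after the job is handed in: The rotor rests on the spindle's seat: axis within 3 mm, underside within 3 mm of the flange's top, level within 0.08 rad, flats parallel within 0.2 rad, still; the lid is within 0.05 rad of shut (horizontal distance between rotor and spindle_seat below 0.003 m and z of rotor in the frame of spindle_seat between -0.003 and 0.003 m and angle between rotor's own z axis and vertical below 0.08 rad and angle between the x axis of rotor and the x axis of spindle_seat, either way round below 0.2 rad and value of joint lid below 0.05 rad and linear speed of rotor below 0.02 m/s); the robot touches nothing.
It fails at once if a bystander is shifted more than 40 mm or tipped over (distance of any of strip_rotor, vial, beaker, bottle, tip_box, tube_rack from where it was at the start of the episode above 0.04 m or angle between any of strip_rotor, vial, beaker, bottle, tip_box, tube_rack's own z axis and vertical above 0.5 rad).
It fails at once if the rotor is rammed on to the spindle with more than 60 N (contact force between rotor and centrifuge above 60 N).
It fails at once if the rotor is dropped or driven on to the spindle (faster than 0.4 m/s near it) (horizontal distance between rotor and spindle_seat below 0.03 m and z of rotor in the frame of spindle_seat below 0.03 m and linear speed of rotor above 0.4 m/s).
It fails at once if the lid is slammed (closing faster than 4 rad/s) (velocity of joint lid below -4 rad/s).
It also fails if it takes over 61 s, if anything falls off the work surface, if the arm or the gripper's body presses on something with over 40 N, if the wrist force passes 120 N, or if a joint passes its speed limit or range.

## Working session

There is one attempt and no reset: what is moved stays moved. The work goes in short steps, Python scripts to look and compute and a tool call to move; the robot and the scene stay as the last step left them, time stands still between calls to the robot, and variables do not carry over. Pictures are saved under pics/ and viewed, and the job is handed in when it is done.

Besides the shell and the picture viewer there is one more tool, called after "Call:" as a command line: name --argument value ..., lists and objects as JSON in quotes. step_arm: Moves the arm, as the interface text tells. Its arguments: {"type":"object","properties":{"plan":{"type":"array","items":{"type":"object","properties":{"grip":{"type":"number"},"slide":{"type":"array","items":{"type":"number"}},"spin":{"type":"number"}}}},"force":{"type":"number"}},"required":["plan"]}

```bash
mkdir -p pics; ls
python3 - <<'E'
from station import get_obs, cams
import cv2,numpy as np
o=get_obs()
for k,v in o.items(): print(k,np.round(v,4))
for n in ["scene","top","wrist"]:
    c=cams.calibration(n); print(n,np.round(c["K"],1).tolist(),c["k1"],np.round(c["T"],4).tolist())
    im=cams.camera(n); cv2.imwrite(f"pics/{n}0.png",im)
E
```

```text
pics
time_s 0.0
qpos [ 1.1614  0.3005  1.5216 -0.      1.3207 -0.0666]
joint_vel [-0.0008  0.0009  0.0011  0.0007 -0.0016 -0.0024]
tau [-6.00000e-04 -5.31812e+01 -3.52725e+01  7.07000e-02  2.45000e-02
 -1.00000e-04]
ee_pos [0.1848 0.5177 0.2049]
eef_rot [-1.5707e+00  1.2000e-03  1.2280e+00]
force [-0.0382 -0.0981  0.5737]
moment [-0.002   0.0248 -0.0256]
grip_width 0.0941
scene [[461.1, 0.0, 244.0], [0.0, 461.1, 194.0], [0.0, 0.0, 1.0]] 0.034599645949126914 [[-0.0585, -0.8487, 0.5257, 1.1004], [0.9982, -0.0566, 0.0196, 0.087], [0.0131, 0.5259, 0.8504, 1.0596], [0.0, 0.0, 0.0, 1.0]]
top [[402.1, 0.0, 255.3], [0.0, 402.1, 188.9], [0.0, 0.0, 1.0]] -0.13363578445815424 [[0.0309, 0.9778, -0.2074, 0.2626], [-0.9995, 0.0301, -0.0067, 0.0898], [-0.0003, 0.2075, 0.9782, 1.1989], [0.0, 0.0, 0.0, 1.0]]
wrist [[276.0, 0.0, 253.0], [0.0, 276.0, 191.6], [0.0, 0.0, 1.0]] 0.012574096086743864 [[0.3372, -0.9078, -0.2495, 0.1127], [0.9414, 0.3248, 0.0905, 0.5436], [-0.0011, -0.2655, 0.9641, 0.3851], [0.0, 0.0, 0.0, 1.0]]
```

View pics/scene0.png

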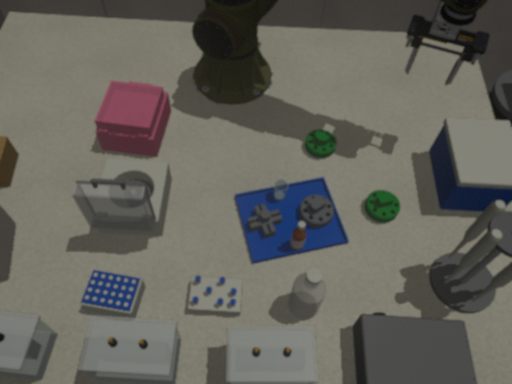

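View pics/top0.png

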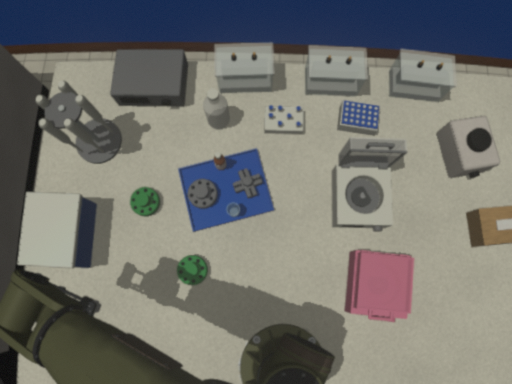

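View pics/wrist0.png

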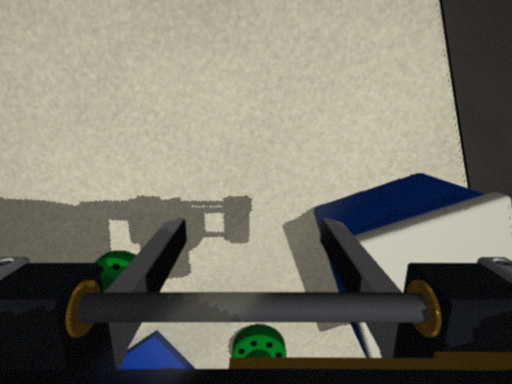

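```bash
cat > h.py <<'E'
import numpy as np, cv2
from station import get_obs, cams
def ray(c,uv):
    K=c["K"]; k1=c["k1"]; K=np.array(K)
    d=np.array([(uv[0]-K[0,2])/K[0,0],(uv[1]-K[1,2])/K[1,1]])
    s=d.copy()
    for _ in range(20): s=d/(1+k1*(s@s))
    T=np.array(c["T"]); return T[:3,3],T[:3,:3]@np.array([s[0],-s[1],-1.0])
def plane(c,uv,z):
    o,d=ray(c,uv); return o+d*(z-o[2])/d[2]
def proj(c,p):
    T=np.array(c["T"]);K=np.array(c["K"]); q=T[:3,:3].T@(np.array(p)-T[:3,3]); s=np.array([q[0],-q[1]])/-q[2]
    s=s*(1+c["k1"]*(s@s)); return np.array([K[0,0]*s[0]+K[0,2],K[1,1]*s[1]+K[1,2]])
def crop(im,u0,v0,u1,v1,name,f):
    cv2.imwrite("pics/"+name,cv2.resize(im[v0:v1,u0:u1],None,fx=f,fy=f,interpolation=cv2.INTER_CUBIC))
E
python3 - <<'E'
from h import *
t=cv2.imread("pics/top0.png"); s=cv2.imread("pics/scene0.png")
crop(t,170,140,290,240,"t_tray.png",6.5); crop(t,325,130,415,240,"t_cf.png",5.4)
crop(s,70,150,180,240,"s_cf.png",6.5); crop(s,230,170,360,270,"s_tray.png",6)
E
```

```text
(no output)
```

View pics/t_tray.png

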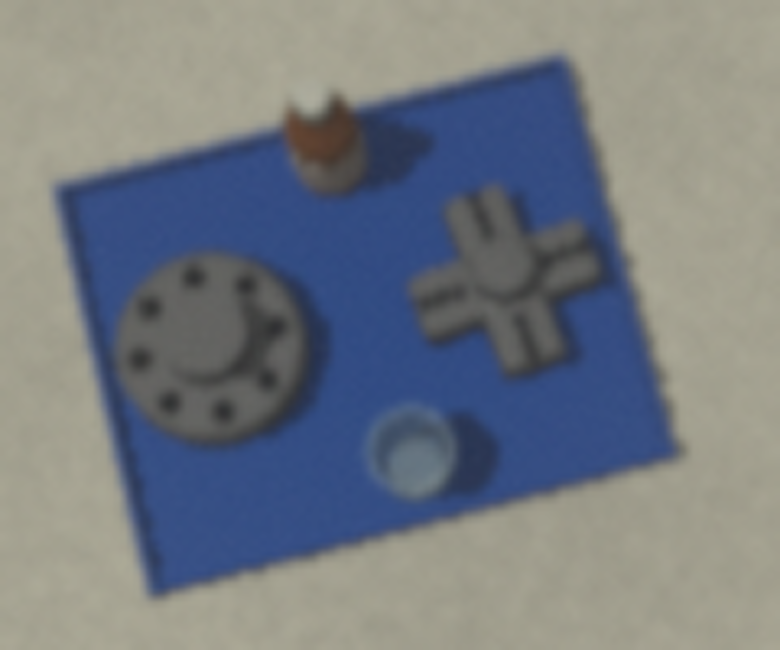

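View pics/t_cf.png

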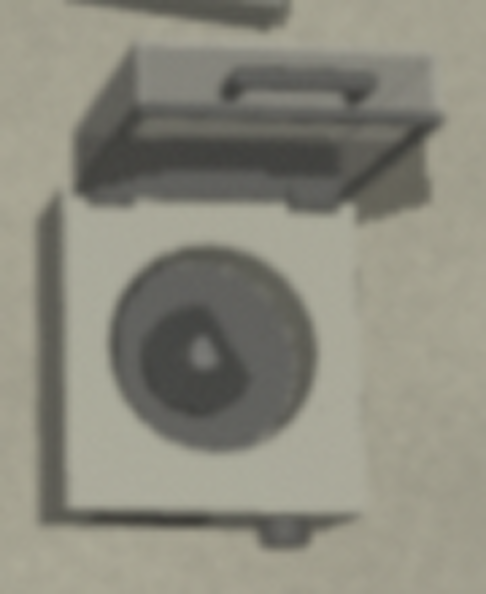

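View pics/s_cf.png

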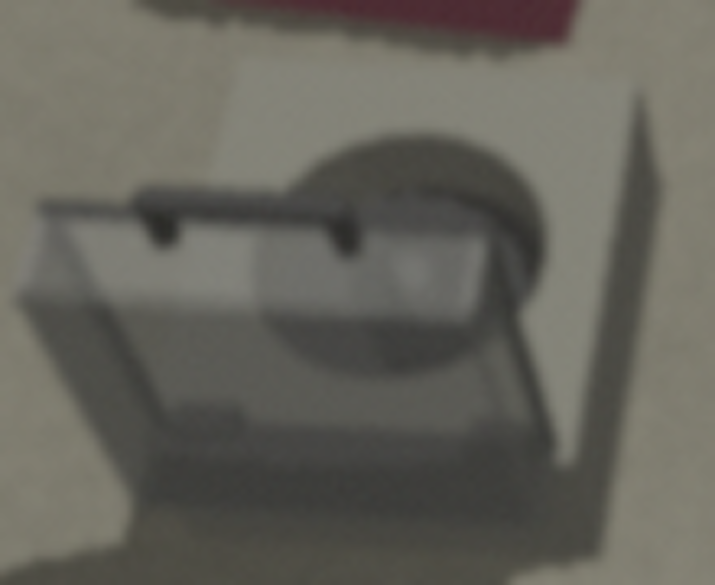

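View pics/s_tray.png

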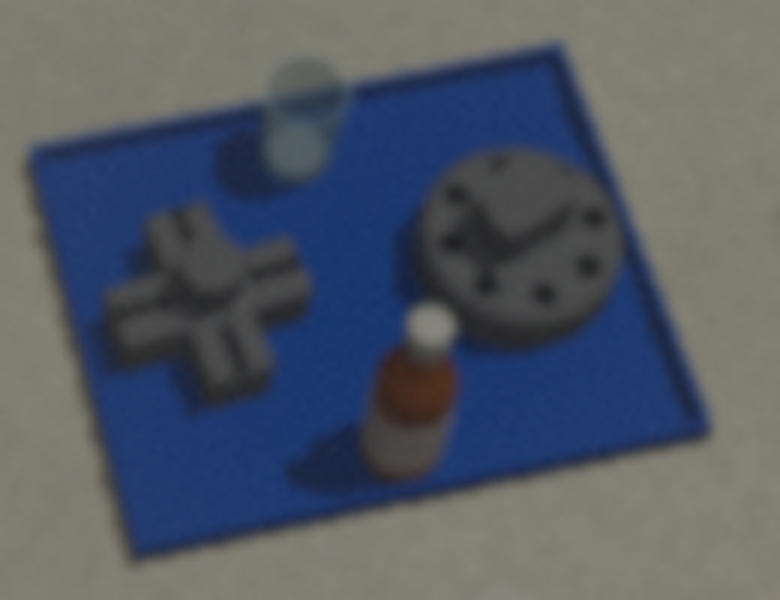

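Run:
```python
from h import *
c=cams.calibration("top");s=cams.calibration("scene");w=cams.calibration("wrist")
T=lambda u,v:(u/6.5+170-.42,v/6.5+140-.42)
print("rotor",plane(c,T(212,345),.034), "hub",plane(c,T(207,335),.060))
print("strip hub",plane(c,T(500,260),.056),"beaker",plane(c,T(415,470),.01),"vial base",plane(c,T(335,180),.01))
for p in [(60,185),(565,60),(680,455),(152,595)]: print("tray",plane(c,T(*p),.014))
C=lambda u,v:(u/5.4+325-.42,v/5.4+130-.42)
print("bowl",plane(c,C(214,348),.08)); print("flange",plane(c,C(195,360),.047)); print("shaft",plane(c,C(203,350),.067))
for p in [(65,200),(358,210),(358,515),(68,510)]: print("cf",plane(c,C(*p),.08))
for p in [(230,90),(372,92)]: print("bar",plane(c,C(*p),.25))
S=lambda u,v:(u/6+230-.42,v/6+170-.42)
print("rotor s",plane(s,S(521,230),.034))
S=lambda u,v:(u/6.5+70-.42,v/6.5+150-.42)
print("bowl s",plane(s,S(398,255),.08))
for p in [(140,198),(352,208)]: print("bar s",plane(s,S(*p),.25))
o=get_obs(); print(proj(w,o["ee_pos"]), o["time_s"])
R=w["T"][:3,3]-o["ee_pos"]; y=o["eef_rot"][2]; print("cam off tool x,z,world z",R@[np.cos(y),np.sin(y),0],R@[-np.sin(y),np.cos(y),0],R[2])
```

```text
rotor [0.49339651 0.25480957 0.034     ] hub [0.49271951 0.25363088 0.06      ]
strip hub [0.5319673  0.12428123 0.056     ] beaker [0.44248668 0.16124286 0.01      ] vial base [0.57914194 0.20475881 0.01      ]
tray [0.5719123  0.33418075 0.014     ]
tray [0.64020134 0.09822791 0.014     ]
tray [0.45258289 0.03977549 0.014     ]
tray [0.38045902 0.27855642 0.014     ]
bowl [ 0.4944601  -0.21479725  0.08      ]
flange [ 0.4943046  -0.21305199  0.047     ]
shaft [ 0.4958795  -0.21229096  0.067     ]
cf [ 0.57303437 -0.13574169  0.08      ]
cf [ 0.57306803 -0.29659386  0.08      ]
cf [ 0.40716084 -0.29023835  0.08      ]
cf [ 0.40605661 -0.13557208  0.08      ]
bar [ 0.58131059 -0.17964848  0.25      ]
bar [ 0.58307085 -0.24732296  0.25      ]
rotor s [0.49605183 0.25155522 0.034     ]
bowl s [ 0.49850896 -0.21903457  0.08      ]
bar s [ 0.58703837 -0.25183386  0.25      ]
bar s [ 0.58626865 -0.18386804  0.25      ]
[253.23450809 228.60684988] 0.15
cam off tool x,z,world z 8.294829385839127e-05 0.07657243335826382 0.1801958435187964
```

Call:
step_arm --plan '[{"grip": -1, "slide": [-0.0146, 0.0075, -0.038]}, {"grip": -1, "slide": [-0.0146, 0.0075, -0.038]}, {"grip": -1, "slide": [-0.0146, 0.0075, -0.038]}, {"grip": -1, "slide": [-0.0146, 0.0075, -0.038]}, {"grip": -1, "slide": [-0.0146, 0.0075, -0.038]}, {"grip": -1, "slide": [-0.0146, 0.0075, -0.038]}, {"grip": -1, "slide": [-0.0146, 0.0075, -0.038]}, {"grip": -1, "slide": [-0.0146, 0.0075, -0.038]}, {"grip": -1, "slide": [-0.0146, 0.0075, -0.038]}, {"grip": -1, "slide": [-0.0146, 0.0075, -0.038]}, {"grip": -1, "slide": [0, 0, 0]}, {"grip": -1, "slide": [0, 0, 0]}, {"grip": -1, "slide": [0, 0, 0]}]'

```text
schema error: expected keys grip, slide, spin
```

Run:
```python
from h import *
o=get_obs(); print({k:np.round(o[k],4) for k in ("time_s","ee_pos","eef_rot","qpos","joint_vel")})
im=cams.camera("wrist"); cv2.imwrite("pics/w1.png",im); crop(im,160,110,360,270,"w1c.png",4)
```

```text
{'time_s': np.float64(0.15), 'ee_pos': array([0.1848, 0.5178, 0.205 ]), 'eef_rot': array([-1.5707e+00,  9.0000e-04,  1.2280e+00]), 'qpos': array([ 1.1614,  0.3004,  1.5214,  0.    ,  1.3207, -0.0666]), 'joint_vel': array([-0.0006, -0.0009, -0.0017, -0.0004,  0.0001, -0.0005])}
```

View pics/w1c.png

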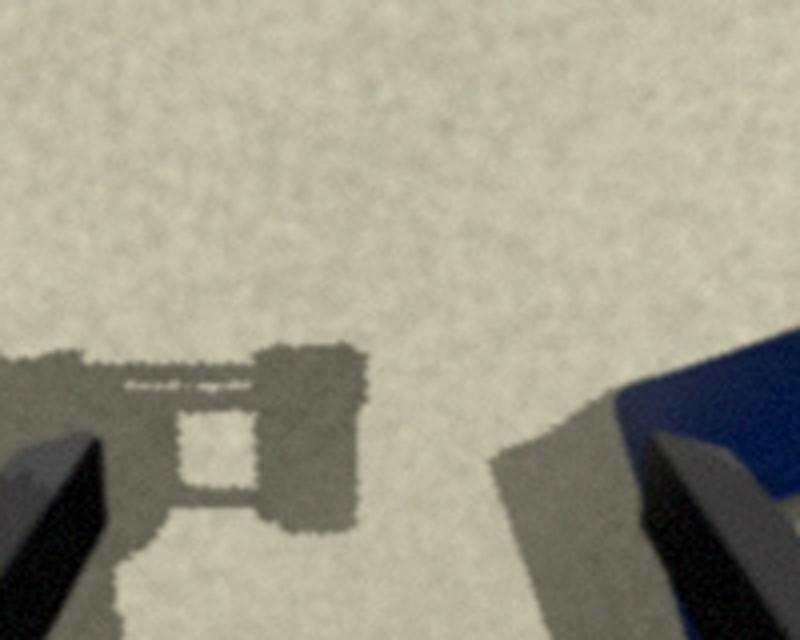

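The move was refused because every row needs "spin"; resending it with spin included.

Call:
step_arm --plan '[{"grip": -1, "slide": [-0.0146, 0.0075, -0.038], "spin": 0}, {"grip": -1, "slide": [-0.0146, 0.0075, -0.038], "spin": 0}, {"grip": -1, "slide": [-0.0146, 0.0075, -0.038], "spin": 0}, {"grip": -1, "slide": [-0.0146, 0.0075, -0.038], "spin": 0}, {"grip": -1, "slide": [-0.0146, 0.0075, -0.038], "spin": 0}, {"grip": -1, "slide": [-0.0146, 0.0075, -0.038], "spin": 0}, {"grip": -1, "slide": [-0.0146, 0.0075, -0.038], "spin": 0}, {"grip": -1, "slide": [-0.0146, 0.0075, -0.038], "spin": 0}, {"grip": -1, "slide": [-0.0146, 0.0075, -0.038], "spin": 0}, {"grip": -1, "slide": [-0.0146, 0.0075, -0.038], "spin": 0}, {"grip": -1, "slide": [0, 0, 0], "spin": 0}, {"grip": -1, "slide": [0, 0, 0], "spin": 0}, {"grip": -1, "slide": [0, 0, 0], "spin": 0}]'

```text
time_s: 1.28
ee_pos: [0.4933, 0.253, 0.1303]
eef_rot: [-1.57, 0.0, 1.228]
force: [-0.8, 0.1, 0.0]
grip_width: 0.0938
```

Run:
```python
from h import *
o=get_obs(); print({k:np.round(o[k],4) for k in ("time_s","ee_pos","eef_rot","qpos","joint_vel")})
im=cams.camera("wrist"); cv2.imwrite("pics/w1.png",im); crop(im,160,110,360,270,"w1c.png",4)
```

```text
{'time_s': np.float64(1.2833), 'ee_pos': array([0.4933, 0.253 , 0.1303]), 'eef_rot': array([-1.5704e+00,  2.0000e-04,  1.2277e+00]), 'qpos': array([ 4.0770e-01,  3.8190e-01,  1.5937e+00,  2.0000e-04,  1.1664e+00,
       -8.2010e-01]), 'joint_vel': array([ 0.0259, -0.0128,  0.0041,  0.0012,  0.0006,  0.0017])}
```

View pics/w1c.png

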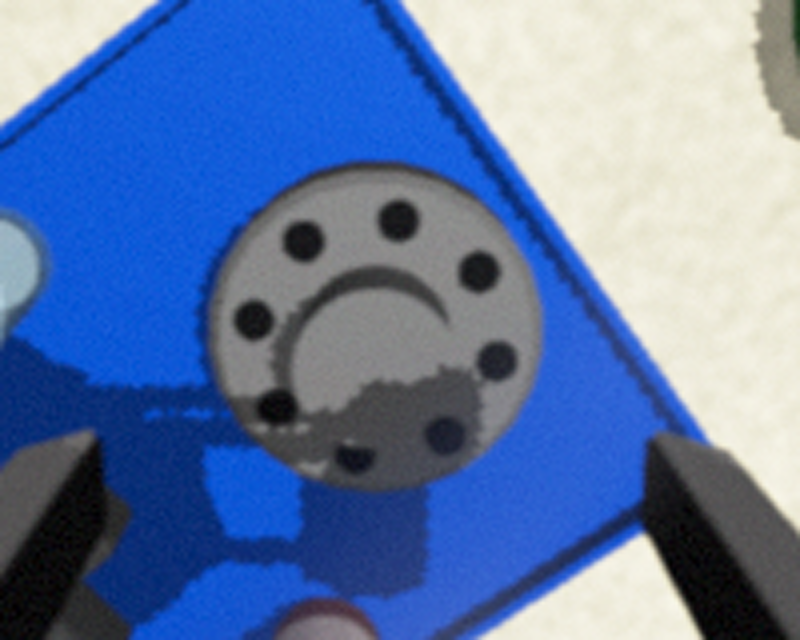

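Call:
step_arm --plan '[{"grip": -1, "slide": [0, 0, 0], "spin": -7.1}, {"grip": -1, "slide": [0, 0, 0], "spin": -7.1}, {"grip": -1, "slide": [0, 0, 0], "spin": -7.1}, {"grip": -1, "slide": [0, 0, 0], "spin": -7.1}, {"grip": -1, "slide": [0, 0, 0], "spin": -7.1}, {"grip": -1, "slide": [0, 0, 0], "spin": -7.1}, {"grip": -1, "slide": [0, 0, 0], "spin": -7.1}, {"grip": -1, "slide": [0, 0, 0], "spin": -7.1}, {"grip": -1, "slide": [0, 0, 0], "spin": -7.1}, {"grip": -1, "slide": [0, 0, 0], "spin": -7.1}, {"grip": -1, "slide": [0, 0, -0.02], "spin": -7.1}, {"grip": -1, "slide": [0, 0, -0.02], "spin": -7.1}, {"grip": -1, "slide": [0, 0, 0], "spin": 0}, {"grip": -1, "slide": [0, 0, 0], "spin": 0}, {"grip": -1, "slide": [0, 0, 0], "spin": 0}]'

```text
time_s: 2.58
ee_pos: [0.5157, 0.2858, 0.1305]
eef_rot: [-1.571, -0.0, 2.714]
force: [-0.2, 0.1, 0.7]
grip_width: 0.0937
```

Run:
```python
from h import *
o=get_obs(); print({k:np.round(o[k],4) for k in ("time_s","ee_pos","eef_rot","qpos","joint_vel")})
im=cams.camera("wrist"); cv2.imwrite("pics/w2.png",im); crop(im,160,70,360,230,"w2c.png",4)
```

```text
{'time_s': np.float64(2.5833), 'ee_pos': array([0.5157, 0.2858, 0.1305]), 'eef_rot': array([-1.5705e+00, -2.0000e-04,  2.7137e+00]), 'qpos': array([ 4.4390e-01,  4.5560e-01,  1.4878e+00, -1.0000e-04,  1.1985e+00,
       -2.2697e+00]), 'joint_vel': array([-0.0137, -0.0047,  0.0056,  0.0007, -0.001 , -0.0053])}
```

View pics/w2c.png

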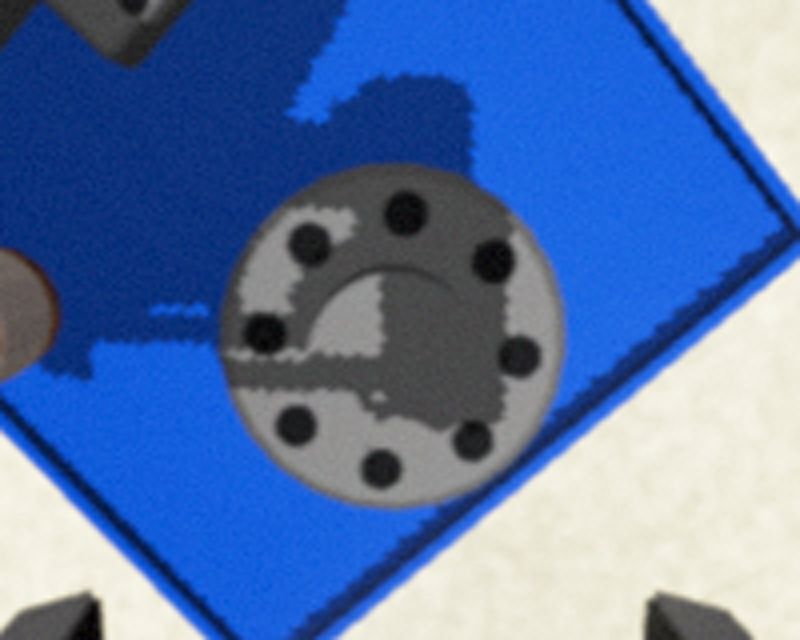

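```bash
cat >> h.py <<'E'
from scipy.spatial.transform import Rotation as Ro
def toolT(p,r):
    T=np.eye(4);T[:3,:3]=Ro.from_euler("xyz",r).as_matrix();T[:3,3]=p;return T
E
python3 - <<'E'
from h import *
o=get_obs(); c=cams.calibration("wrist"); rel=np.linalg.inv(toolT(o["ee_pos"],o["eef_rot"]))@c["T"]; np.save("rel.npy",rel); print(rel.round(4))
c1=dict(c); c1["T"]=toolT([.4933,.253,.1303],[-1.5704,.0002,1.2277])@rel
def holes(name,c,cx,cy):
    im=cv2.imread(name); g=cv2.cvtColor(im,6); m=((g<45)*255).astype(np.uint8)
    n,l,st,ce=cv2.connectedComponentsWithStats(m); P=[]
    for i in range(1,n):
        if 40<st[i,4]<200 and np.hypot(ce[i,0]-cx,ce[i,1]-cy)<45: P.append(plane(c,ce[i],.034)[:2])
    P=np.array(P); print(name,len(P))
    (x,y),r=cv2.fitEllipse(P.astype(np.float32))[:2] if len(P)>4 else ((0,0),0)
    A=np.c_[2*P,np.ones(len(P))]; s=np.linalg.lstsq(A,(P**2).sum(1),rcond=None)[0]; ctr=s[:2]; print("centre",ctr,"r",np.sqrt(s[2]+ctr@ctr))
    a=np.degrees(np.arctan2(*(P-ctr).T[::-1])); print(np.sort(a).round(1))
    return ctr
holes("pics/w2.png",c,258,153); k=holes("pics/w1.png",c1,254,192)
q=plane(c1,(450/4+160-.4,325/4+110-.4),.06)[:2]; d=q-k; print("corner",q,np.hypot(*d),np.degrees(np.arctan2(d[1],d[0])))
E
```

```text
[[ 1.000e+00  1.000e-03  4.000e-04 -6.000e-04]
 [ 1.000e-04  2.653e-01 -9.642e-01 -1.802e-01]
 [-1.100e-03  9.642e-01  2.653e-01  7.720e-02]
 [ 0.000e+00  0.000e+00  0.000e+00  1.000e+00]]
pics/w2.png 8
centre [0.49642569 0.25228567] r 0.03187509729474138
[-164.5 -120.4  -75.1  -30.    15.6   60.5  106.4  150.4]
pics/w1.png 8
centre [0.4956297  0.25191778] r 0.0322866797767634
[-165.2 -120.1  -74.9  -29.6   15.9   60.6  105.5  150. ]
corner [0.49057972 0.27227946] 0.02097856715690355 103.929103537197
```

Run:
```python
from h import *
for n,(u,v) in {"w1":(254,197),"w2":(258,153)}.items():
    g=cv2.cvtColor(cv2.imread(f"pics/{n}.png"),6)[v-40:v+40,u-40:u+40].astype(float)
    a=np.clip((g-40)*3.2,0,255).astype(np.uint8); cv2.imwrite(f"pics/e{n}.png",cv2.resize(a,None,fx=7,fy=7,interpolation=cv2.INTER_CUBIC))
im=cv2.imread("pics/scene0.png"); g=cv2.cvtColor(im,6)[190:235,290:345].astype(float)
cv2.imwrite("pics/es.png",cv2.resize(np.clip((g-20)*3,0,255).astype(np.uint8),None,fx=12,fy=12,interpolation=cv2.INTER_CUBIC))
```

```text
(no output)
```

View pics/ew1.png

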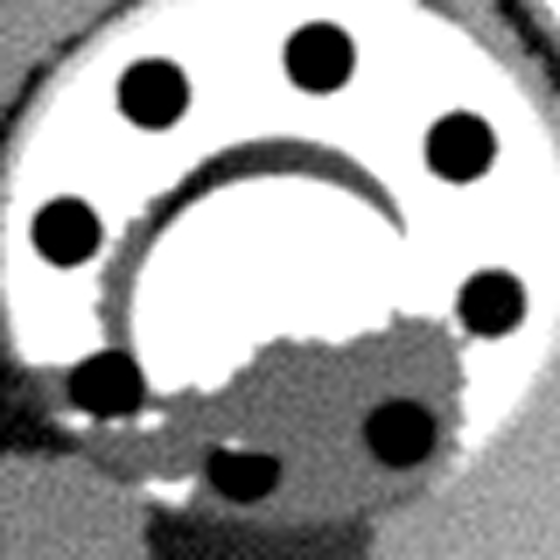

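View pics/es.png

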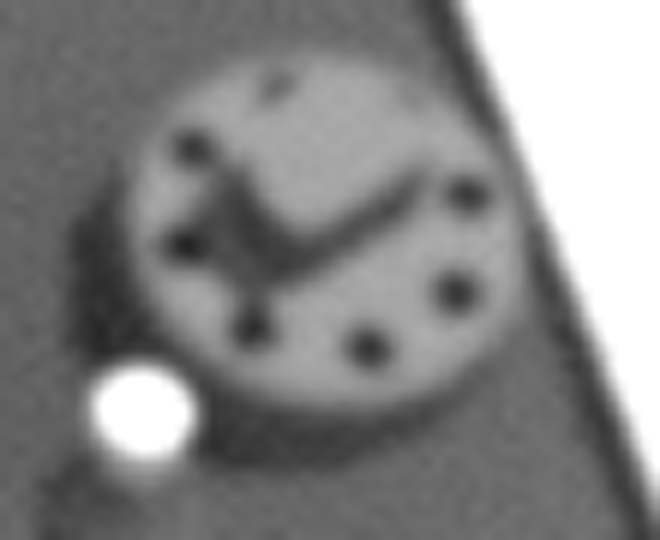

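Run:
```python
from h import *
s=cams.calibration("scene")
S=lambda u,v:(u/12+290-.46,v/12+190-.46)
for a,b,z in [((300,275),(430,185),.034),((305,242),(412,170),.06)]:
    A,B=plane(s,S(*a),z)[:2],plane(s,S(*b),z)[:2]; d=B-A; n=np.array([d[1],-d[0]])
    n=n/np.hypot(*n); n=n if n[0]>0 else -n; print(A,B,np.hypot(*d),"normal",np.degrees(np.arctan2(n[1],n[0])),"dist",(A-[.496,.252])@n)
```

```text
[0.50982368 0.2464468 ] [0.48567034 0.27486727] 0.03729754137829368 normal 40.35978676984853 dist 0.0069373776933465
[0.51680956 0.24362061] [0.4978393  0.26645576] 0.029686946511068863 normal 39.718044208251534 dist 0.010652162542866064
```

Call:
step_arm --force 25 --plan '[{"grip": -0.6, "slide": [0.002, 0, 0.0195], "spin": 0}, {"grip": -0.6, "slide": [0.002, 0, 0.0195], "spin": 0}, {"grip": -0.6, "slide": [0, 0.02, 0], "spin": 0}, {"grip": -0.6, "slide": [0, 0.025, 0], "spin": 0}, {"grip": -0.6, "slide": [0, 0.025, 0], "spin": 0}, {"grip": -0.6, "slide": [0, 0.0155, 0], "spin": 0}, {"grip": -0.6, "slide": [0, 0.008, 0], "spin": 0}, {"grip": -0.6, "slide": [0, 0, 0], "spin": 0}, {"grip": -0.6, "slide": [0, 0, 0], "spin": 0}]'

```text
time_s: 3.38
ee_pos: [0.497, 0.2516, 0.0377]
eef_rot: [-1.571, 0.0, 2.714]
force: [0.9, 0.1, 0.3]
grip_width: 0.075
```

Run:
```python
from h import *
im=cams.camera("wrist"); cv2.imwrite("pics/w3.png",im)
```

```text
(no output)
```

View pics/w3.png

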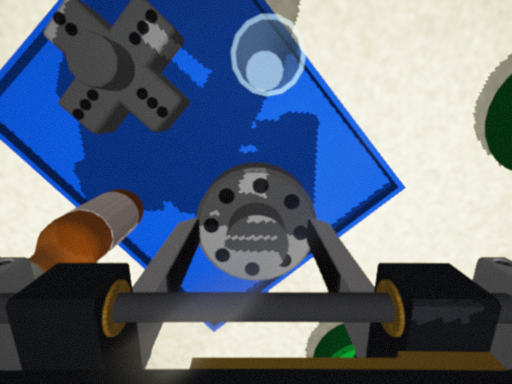

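Call:
step_arm --force 25 --plan '[{"grip": 0, "slide": [0, 0, 0], "spin": 0}, {"grip": 0.3, "slide": [0, 0, 0], "spin": 0}, {"grip": 0.5, "slide": [0, 0, 0], "spin": 0}, {"grip": 0.5, "slide": [0, 0, 0], "spin": 0}, {"grip": 0.5, "slide": [0, 0, 0], "spin": 0}]'

```text
time_s: 3.85
ee_pos: [0.4969, 0.2516, 0.0372]
eef_rot: [-1.571, 0.0, 2.715]
force: [-0.4, 0.1, -0.5]
grip_width: 0.0454
```

Run:
```python
from h import *
o=get_obs(); print({k:np.round(o[k],4) for k in ("time_s","ee_pos","eef_rot","grip_width","force")})
im=cams.camera("wrist"); cv2.imwrite("pics/w4.png",im); crop(im,180,150,330,290,"w4c.png",4)
```

```text
{'time_s': np.float64(3.85), 'ee_pos': array([0.4969, 0.2516, 0.0372]), 'eef_rot': array([-1.5710e+00,  2.0000e-04,  2.7149e+00]), 'grip_width': np.float64(0.0454), 'force': array([-0.3955,  0.0831, -0.5064])}
```

View pics/w4c.png

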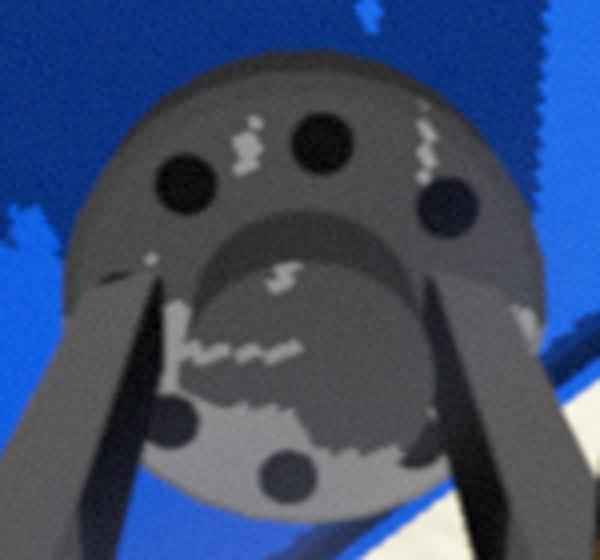

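Call:
step_arm --force 25 --plan '[{"grip": 0.5, "slide": [0, 0, 0], "spin": 0}, {"grip": 0.5, "slide": [0, 0, 0], "spin": 0}, {"grip": 0.5, "slide": [0, 0, 0], "spin": 0}]'

```text
time_s: 4.15
ee_pos: [0.4968, 0.2516, 0.0371]
eef_rot: [-1.571, -0.0, 2.715]
force: [-2.2, 0.1, 2.8]
grip_width: 0.0391
```

Run:
```python
from h import *
o=get_obs(); c=cams.calibration("wrist");print({k:np.round(o[k],4) for k in ("time_s","ee_pos","eef_rot","grip_width","force")})
im=cams.camera("wrist"); cv2.imwrite("pics/w4.png",im); crop(im,180,150,330,290,"w4c.png",4)
g=cv2.cvtColor(im,6); n,l,st,ce=cv2.connectedComponentsWithStats(((g<42)*255).astype(np.uint8))
for i in range(1,n):
    if 30<st[i,4]<400 and 190<ce[i,0]<320 and 160<ce[i,1]<285:
        p=plane(c,ce[i],.034)[:2]; d=p-[.4958,.2519]; print(ce[i].round(1),st[i,4],p,np.hypot(*d),np.degrees(np.arctan2(d[1],d[0])))
```

```text
{'time_s': np.float64(4.15), 'ee_pos': array([0.4968, 0.2516, 0.0371]), 'eef_rot': array([-1.5708e+00, -1.0000e-04,  2.7151e+00]), 'grip_width': np.float64(0.0391), 'force': array([-2.2489,  0.0905,  2.7635])}
[257.3 185.5] 186 [0.48185119 0.22420905] 0.03100577321909708 -116.73585294325675
[223.1 195.9] 182 [0.50641103 0.22115236] 0.032527088665080583 -70.96041767241927
[288.6 201.8] 162 [0.46685973 0.24387889] 0.030031278019096264 -164.50870450527833
[204.5 221.8] 39 [0.52687288 0.23290608] 0.03641830197406105 -31.436195633097714
```

View pics/w4c.png

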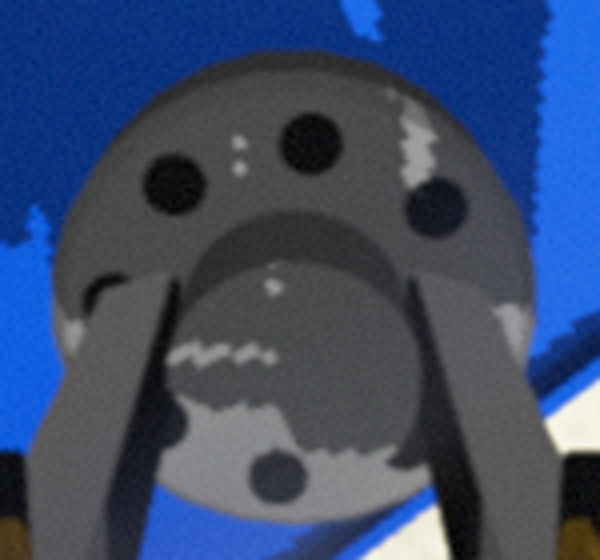

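```bash
cat >> h.py <<'E'
def holepts(im,c,z,thr=42,box=(190,320,160,285)):
    g=cv2.cvtColor(im,6); n,l,st,ce=cv2.connectedComponentsWithStats(((g<thr)*255).astype(np.uint8)); P=[]
    for i in range(1,n):
        if 100<st[i,4]<260 and box[0]<ce[i,0]<box[1] and box[2]<ce[i,1]<box[3]: P.append(plane(c,ce[i],z)[:2])
    return np.array(P)
def patfit(P,a0,c0):
    from scipy.optimize import least_squares
    def res(x):
        d=P-x[:2]; a=np.arctan2(d[:,1],d[:,0]); k=np.round((a-x[2])/(np.pi/4)); a2=x[2]+k*np.pi/4
        return (P-(x[:2]+.032*np.c_[np.cos(a2),np.sin(a2)])).ravel()
    r=least_squares(res,[*c0,a0],x_scale=[.01,.01,.3]); return r.x,np.abs(r.fun).max()
E
python3 - <<'E'
from h import *
c=cams.calibration("wrist"); o=get_obs(); im=cv2.imread("pics/w4.png")
P=holepts(im,c,.034); x,e=patfit(P,np.radians(15.3),[.496,.252]); print(len(P),x[:2],np.degrees(x[2]),e)
y=o["eef_rot"][2]; d=x[:2]-o["ee_pos"][:2]; print("tool x,z",d@[np.cos(y),np.sin(y)],d@[-np.sin(y),np.cos(y)])
E
```

```text
3 [0.49787294 0.25207378] 15.114862293124213 0.00019500899265756377
tool x,z -0.0007936101031748817 -0.0008606762412385221
```

```bash
cat > plan.py <<'E'
import numpy as np
def rows(yaw0,p0,yaw1,p1,n,extra=0):
    # yaw decreases with +spin ; returns slides in tool axes at row start
    y=yaw0;p=np.array(p0[:2],float);out=[];sp=-np.degrees(yaw1-yaw0)/n
    for i in range(n):
        t=np.array(p0[:2])+(np.array(p1[:2])-np.array(p0[:2]))*(i+1)/n
        d=t-p; X=np.array([np.cos(y),np.sin(y)]);Z=np.array([-np.sin(y),np.cos(y)])
        s=[round(float(d@X),4),round((p0[2]-p1[2])/n,4),round(float(d@Z),4)]
        p=p+s[0]*X+s[2]*Z; y-=np.radians(round(sp,2)); out.append(s)
    print("spin",round(sp,2)); print(out)
E
python3 - <<'E'
from plan import *
rows(2.715,[.4968,.2516,.187],-1.571,[.415,-.215,.187],36)
E
```

```text
spin 6.82
[[-0.0033, 0.0, 0.0127], [-0.0048, 0.0, 0.0123], [-0.0062, 0.0, 0.0116], [-0.0075, 0.0, 0.0108], [-0.0088, 0.0, 0.0098], [-0.0099, 0.0, 0.0087], [-0.0108, 0.0, 0.0075], [-0.0116, 0.0, 0.0061], [-0.0123, 0.0, 0.0047], [-0.0128, 0.0, 0.0032], [-0.013, 0.0, 0.0017], [-0.0132, 0.0, 0.0001], [-0.0131, 0.0, -0.0015], [-0.0128, 0.0, -0.003], [-0.0124, 0.0, -0.0045], [-0.0117, 0.0, -0.0059], [-0.011, 0.0, -0.0073], [-0.01, 0.0, -0.0085], [-0.0089, 0.0, -0.0097], [-0.0078, 0.0, -0.0106], [-0.0063, 0.0, -0.0115], [-0.005, 0.0, -0.0122], [-0.0035, 0.0, -0.0127], [-0.002, 0.0, -0.013], [-0.0004, 0.0, -0.0132], [0.0011, 0.0, -0.0131], [0.0027, 0.0, -0.0128], [0.0042, 0.0, -0.0125], [0.0057, 0.0, -0.0119], [0.007, 0.0, -0.0111], [0.0083, 0.0, -0.0102], [0.0095, 0.0, -0.0092], [0.0104, 0.0, -0.008], [0.0114, 0.0, -0.0066], [0.012, 0.0, -0.0053], [0.0126, 0.0, -0.0038]]
```

Call:
step_arm --force 25 --plan '[{"grip": 0.5, "slide": [0, -0.005, 0], "spin": 0}, {"grip": 0.5, "slide": [0, -0.02, 0], "spin": 0}, {"grip": 0.5, "slide": [0, -0.03, 0], "spin": 0}, {"grip": 0.5, "slide": [0, -0.035, 0], "spin": 0}, {"grip": 0.5, "slide": [0, -0.035, 0], "spin": 0}, {"grip": 0.5, "slide": [0, -0.025, 0], "spin": 0}, {"grip": 0.5, "slide": [0, 0, 0], "spin": 0}]'

```text
time_s: 4.78
ee_pos: [0.4986, 0.2522, 0.1927]
eef_rot: [-1.577, 0.006, 2.715]
force: [0.3, 0.1, -1.6]
grip_width: 0.0393
```

Call:
step_arm --plan '[{"grip": 0.5, "slide": [-0.0033, 0, 0.0127], "spin": 6.82}, {"grip": 0.5, "slide": [-0.0048, 0, 0.0123], "spin": 6.82}, {"grip": 0.5, "slide": [-0.0062, 0, 0.0116], "spin": 6.82}, {"grip": 0.5, "slide": [-0.0075, 0, 0.0108], "spin": 6.82}, {"grip": 0.5, "slide": [-0.0088, 0, 0.0098], "spin": 6.82}, {"grip": 0.5, "slide": [-0.0099, 0, 0.0087], "spin": 6.82}, {"grip": 0.5, "slide": [-0.0108, 0, 0.0075], "spin": 6.82}, {"grip": 0.5, "slide": [-0.0116, 0, 0.0061], "spin": 6.82}, {"grip": 0.5, "slide": [-0.0123, 0, 0.0047], "spin": 6.82}, {"grip": 0.5, "slide": [-0.0128, 0, 0.0032], "spin": 6.82}, {"grip": 0.5, "slide": [-0.013, 0, 0.0017], "spin": 6.82}, {"grip": 0.5, "slide": [-0.0132, 0, 0.0001], "spin": 6.82}, {"grip": 0.5, "slide": [-0.0131, 0, -0.0015], "spin": 6.82}, {"grip": 0.5, "slide": [-0.0128, 0, -0.003], "spin": 6.82}, {"grip": 0.5, "slide": [-0.0124, 0, -0.0045], "spin": 6.82}, {"grip": 0.5, "slide": [-0.0117, 0, -0.0059], "spin": 6.82}, {"grip": 0.5, "slide": [-0.011, 0, -0.0073], "spin": 6.82}, {"grip": 0.5, "slide": [-0.01, 0, -0.0085], "spin": 6.82}]'

```text
time_s: 6.28
ee_pos: [0.4555, 0.0176, 0.1862]
eef_rot: [-1.57, 0.001, 0.567]
force: [-0.5, 0.1, -1.4]
grip_width: 0.0394
```

Call:
step_arm --plan '[{"grip": 0.5, "slide": [-0.0089, 0, -0.0097], "spin": 6.82}, {"grip": 0.5, "slide": [-0.0078, 0, -0.0106], "spin": 6.82}, {"grip": 0.5, "slide": [-0.0063, 0, -0.0115], "spin": 6.82}, {"grip": 0.5, "slide": [-0.005, 0, -0.0122], "spin": 6.82}, {"grip": 0.5, "slide": [-0.0035, 0, -0.0127], "spin": 6.82}, {"grip": 0.5, "slide": [-0.002, 0, -0.013], "spin": 6.82}, {"grip": 0.5, "slide": [-0.0004, 0, -0.0132], "spin": 6.82}, {"grip": 0.5, "slide": [0.0011, 0, -0.0131], "spin": 6.82}, {"grip": 0.5, "slide": [0.0027, 0, -0.0128], "spin": 6.82}, {"grip": 0.5, "slide": [0.0042, 0, -0.0125], "spin": 6.82}, {"grip": 0.5, "slide": [0.0057, 0, -0.0119], "spin": 6.82}, {"grip": 0.5, "slide": [0.007, 0, -0.0111], "spin": 6.82}, {"grip": 0.5, "slide": [0.0083, 0, -0.0102], "spin": 6.82}, {"grip": 0.5, "slide": [0.0095, 0, -0.0092], "spin": 6.82}, {"grip": 0.5, "slide": [0.0104, 0, -0.008], "spin": 6.82}, {"grip": 0.5, "slide": [0.0114, 0, -0.0066], "spin": 6.82}, {"grip": 0.5, "slide": [0.012, 0, -0.0053], "spin": 6.82}, {"grip": 0.5, "slide": [0.0126, 0, -0.0038], "spin": 6.82}, {"grip": 0.5, "slide": [0, 0, 0], "spin": 0}, {"grip": 0.5, "slide": [0, 0, 0], "spin": 0}]'

```text
time_s: 7.95
ee_pos: [0.4147, -0.215, 0.1863]
eef_rot: [-1.572, 0.001, -1.568]
force: [-0.7, 0.8, -1.4]
grip_width: 0.0392
```

Run:
```python
from h import *
o=get_obs(); print({k:np.round(o[k],4) for k in ("time_s","ee_pos","eef_rot","grip_width","force","qpos")})
im=cams.camera("wrist"); cv2.imwrite("pics/w5.png",im)
```

```text
{'time_s': np.float64(7.95), 'ee_pos': array([ 0.4147, -0.215 ,  0.1863]), 'eef_rot': array([-1.5717e+00,  6.0000e-04, -1.5681e+00]), 'grip_width': np.float64(0.0392), 'force': array([-0.6683,  0.7538, -1.3943]), 'qpos': array([-0.5567,  0.1333,  1.77  ,  0.    ,  1.2395,  1.0113])}
```

View pics/w5.png

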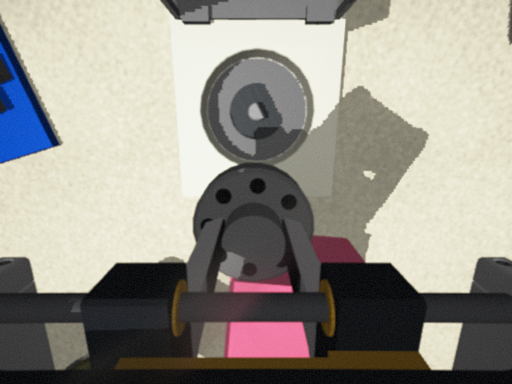

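Run:
```python
from h import *
im=cv2.imread("pics/w5.png"); g=cv2.cvtColor(im,6)[60:160,205:310].astype(float)
cv2.imwrite("pics/w5b.png",cv2.resize(np.clip((g-25)*1.9,0,255).astype(np.uint8),None,fx=6,fy=6,interpolation=cv2.INTER_CUBIC))
```

```text
(no output)
```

View pics/w5b.png

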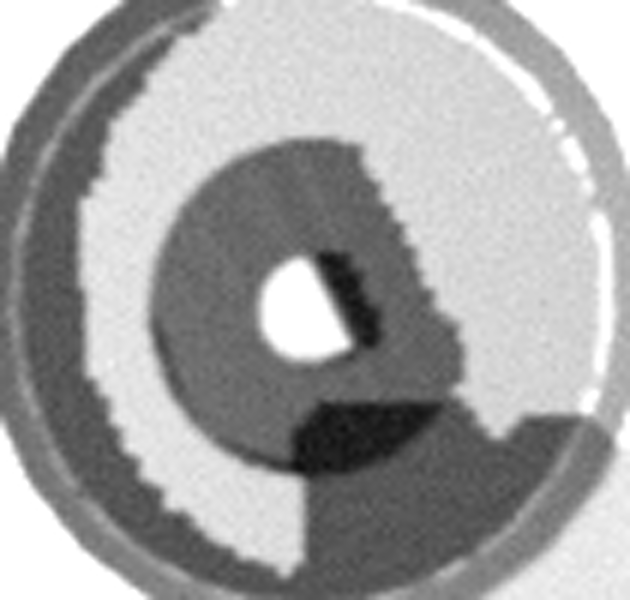

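Run:
```python
from h import *
from scipy.optimize import least_squares
im=cv2.imread("pics/w5.png"); o=get_obs(); c=cams.calibration("wrist")
g=cv2.cvtColor(im,6); f=8
u0,v0,u1,v1=240,95,275,125
b=cv2.resize(g[v0:v1,u0:u1],None,fx=f,fy=f,interpolation=cv2.INTER_CUBIC)
print(g[100:118,246:266])
m=(b>115).astype(np.uint8); cs,_=cv2.findContours(m,0,1); k=max(cs,key=cv2.contourArea)[:,0,:]
px=(k+.5)/f-.5+[u0,v0]; W=np.array([plane(c,p,.0665)[:2] for p in px])
mm=cv2.moments(W.astype(np.float32)*1000) 
# D-shape fit: radius r, flat at dist h, angle a
def dist(x):
    d=W-x[:2]; n=np.array([np.cos(x[2]),np.sin(x[2])]); r=np.hypot(*d.T); s=d@n
    return np.maximum(r-x[3],s-x[4])
for a0 in (-1.5,-1.0,-.5):
    r=least_squares(dist,[W[:,0].mean(),W[:,1].mean(),a0,.009,.005],x_scale=[.01,.01,.5,.01,.01],loss="soft_l1",f_scale=3e-4); print(r.x[:2],np.degrees(r.x[2]),r.x[3:]*1000,r.cost)
# flange lit edge dark region
P=holepts(im,c,o["ee_pos"][2]-.0031,42,(190,320,160,290)); print(len(P),P)
x,e=patfit(P,np.radians(15.1+15),o["ee_pos"][:2]); y=o["eef_rot"][2]; d=x[:2]-o["ee_pos"][:2]
print(x[:2],np.degrees(x[2])-np.degrees(y),e,"tool x,z",d@[np.cos(y),np.sin(y)],d@[-np.sin(y),np.cos(y)])
```

```text
[[ 81  78  84  80  82  80  84  80  82  75  78  77  79  75  81  81  76  77
   76  75]
 [ 77  82  80  78  79  78  80  87  80  85  74  73  74  68  74  79  74  78
   77  76]
 [ 82  81  79  83  77  83  85  90 100  97  87  73  49  49  47  56  55  66
   78  79]
 [ 79  81  79  82  80  84 107 127 142 139 112  79  50  37  38  43  48  63
   79  81]
 [ 75  80  83  84  96 118 139 160 174 168 140 104  63  49  40  39  45  60
   72  75]
 [ 74  82  79  92 121 149 172 181 182 178 161 125  82  53  43  46  44  49
   56  64]
 [ 83  83  86 114 143 169 179 180 179 178 171 143 100  62  45  39  40  37
   48  62]
 [ 77  82 101 135 167 184 181 183 180 182 179 162 124  80  47  37  40  39
   42  67]
 [ 78  86 114 151 177 186 183 180 183 183 180 173 145 104  67  48  39  39
   46  62]
 [ 80  90 119 157 179 179 180 182 182 182 181 181 161 126  85  54  42  46
   44  50]
 [ 80  96 129 165 178 176 174 178 180 182 180 176 172 147 105  66  46  38
   36  46]
 [ 84  97 130 165 178 181 176 177 177 176 176 179 184 158 123  83  57  45
   41  38]
 [ 84  97 129 166 178 181 179 179 177 179 180 182 176 173 144 102  67  47
   38 
[... 213 characters left out ...]
181 178 176 182 174 174 159 120  79
   54  48]
 [ 82  81 100 125 155 176 177 180 179 181 179 181 182 182 182 175 144 101
   62  43]
 [ 78  79  83  99 131 157 166 171 174 175 176 174 173 178 177 169 151 108
   66  54]]
[ 0.49701204 -0.21767137] -61.763636633091856 [8.78110828 3.89247034] 3.824131626539053e-06
[ 0.49701204 -0.21767137] -61.763636633146966 [8.78110828 3.89247033] 3.824131626539065e-06
[ 0.49701204 -0.21767137] -61.76363663334167 [8.78110828 3.89247034] 3.8241316265390565e-06
3 [[ 0.44651301 -0.21761873]
 [ 0.43916944 -0.19409435]
 [ 0.43516849 -0.23933124]]
[ 0.4146332  -0.21473438] 129.68697177521497 0.00010523832467929095 tool x,z 0.00010517633930931953 -0.0002554533569721796
```

Run:
```python
from h import *
im=cv2.imread("pics/w5.png"); g=cv2.cvtColor(im,6)[155:290,185:325].astype(float)
cv2.imwrite("pics/w5h.png",cv2.resize(np.clip((g-20)*3,0,255).astype(np.uint8),None,fx=5,fy=5,interpolation=cv2.INTER_CUBIC)[:600])
c=cams.calibration("wrist"); g=cv2.GaussianBlur(cv2.cvtColor(im,6),(3,3),0)
```

```text
(no output)
```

View pics/w5h.png

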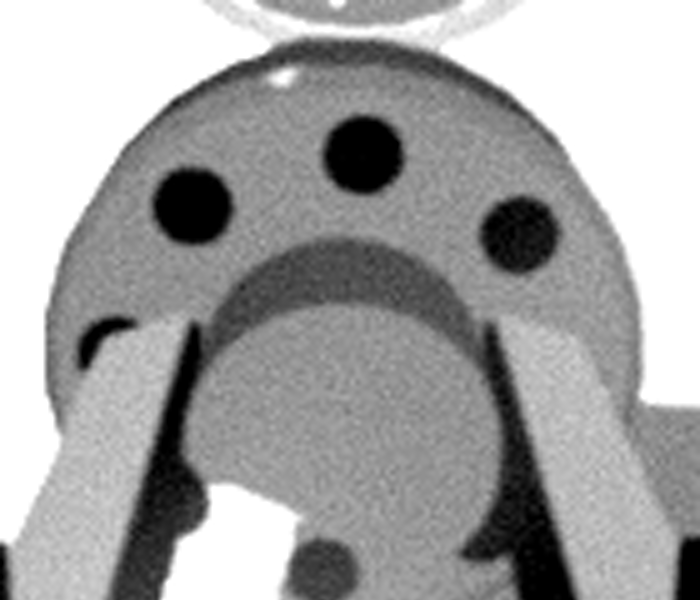

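Run:
```python
from h import *
im=cv2.imread("pics/w5.png"); g=cv2.cvtColor(im,6); o=get_obs(); c=cams.calibration("wrist")
print(g[248:262,224:250])
b=cv2.resize(g[245:265,220:255],None,fx=8,fy=8,interpolation=cv2.INTER_CUBIC)
pts=[]
for col in range(226,247):
    for r in np.arange(246,263,.125):
        x=(col-220+.5)*8-.5; y=(r-245+.5)*8-.5
        if b[int(y),int(x)]>110: pts.append((col,r)); break
print(pts)
W=np.array([plane(c,p,o["ee_pos"][2]-.0031+.026)[:2] for p in pts if 229<=p[0]<=243])
d=np.polyfit(W[:,1],W[:,0],1); dirv=np.array([d[0],1])  # x=d0*y
n=np.array([1,-d[0]]);n/=-np.hypot(*n); print("flat normal world",np.degrees(np.arctan2(n[1],n[0])),"rel tool",np.degrees(np.arctan2(n[1],n[0])-o["eef_rot"][2]),"dist",(W.mean(0)-[.4146,-.2147])@n)
```

```text
[[ 65  74  71  72  73  75  70  74  73  71  77  74  69  70  68  71  75  74
   71  70  75  71  73  71  69  74]
 [ 56  68  72  74  71  72  75  75  75  71  72  76  75  71  74  76  70  72
   70  72  69  75  72  72  70  69]
 [ 45  62  67  72  73  68  71  69  74  73  72  74  71  74  71  72  73  71
   71  70  71  73  73  72  66  70]
 [ 33  50  70  80  79  84  84  81  76  73  74  70  74  77  73  71  70  74
   72  72  70  72  74  74  67  75]
 [ 28  51  78 110 118 117 109 113  98  89  74  74  70  73  70  74  71  72
   72  70  74  73  70  73  68  73]
 [ 33  41  75 110 128 129 130 125 123 110 100  85  83  75  75  72  73  73
   73  73  69  75  72  78  69  71]
 [ 36  41  74 111 130 130 129 128 127 127 122 116 104  91  80  80  72  71
   72  76  70  68  73  73  74  74]
 [ 41  49  59 101 127 126 131 129 130 129 127 125 125 116 106  96  86  81
   75  74  70  74  71  73  71  74]
 [ 40  39  67 105 125 130 130 129 128 128 127 129 126 122 125 118 106 102
   89  75  77  73  69  71  73  75]
 [ 39  45  76 111 127 133 130 129 128 125 126 123 124 125 129 129 122 119
  105  97  81  79  76  73  71  67]
 [ 38  52 
[... 308 characters left out ...]
 73  70]
 [101 121 129 130 131 130 127 126 128 126 128 124 126 122 125 128 126 127
  119  98  78  70  75  73  68  71]]
[(226, np.float64(259.375)), (227, np.float64(252.25)), (228, np.float64(251.875)), (229, np.float64(251.875)), (230, np.float64(252.125)), (231, np.float64(252.0)), (232, np.float64(252.5)), (233, np.float64(253.125)), (234, np.float64(253.5)), (235, np.float64(253.875)), (236, np.float64(254.375)), (237, np.float64(254.875)), (238, np.float64(255.25)), (239, np.float64(255.75)), (240, np.float64(256.25)), (241, np.float64(256.5)), (242, np.float64(257.375)), (243, np.float64(257.75))]
flat normal world 154.1676923477735 rel tool 243.93505228501522 dist 0.010281391637766165
```

Run:
```python
from h import *
t=cams.calibration("top");s=cams.calibration("scene");w=cams.calibration("wrist")
C=lambda u,v:(u/5.4+325-.42,v/5.4+130-.42); S=lambda u,v:(u/6.5+70-.42,v/6.5+150-.42)
def tri(a,b):
    (o1,d1),(o2,d2)=a,b; A=np.c_[d1,-d2]; k=np.linalg.lstsq(A,o2-o1,rcond=None)[0]; p,q=o1+k[0]*d1,o2+k[1]*d2; return (p+q)/2,np.linalg.norm(p-q)
# top: bar left end (230,85) is +y ; scene: right end is +y
print(tri(ray(t,C(228,85)),ray(s,S(355,208)))); print(tri(ray(t,C(374,85)),ray(s,S(138,195))))
# wrist pic: bowl rim ellipse z=.08
im=cv2.imread("pics/w5.png")
for p in [(201,107),(313,107),(257,50)]: print(plane(w,p,.08))
# base lid line row ~ 20
print("lid base",plane(w,(185,21),.08),plane(w,(335,23),.08))
t0=cv2.imread("pics/w5.png"); crop(t0,150,0,370,70,"w5l.png",3.6)
```

```text
(array([ 0.58486377, -0.1816196 ,  0.24746305]), np.float64(0.004070638691319082))
(array([ 0.58667707, -0.25032603,  0.25064477]), np.float64(0.003947939405259838))
[ 0.50058316 -0.16299675  0.08      ]
[ 0.50089525 -0.27404177  0.08      ]
[ 0.55191103 -0.21817326  0.08      ]
lid base [ 0.57560695 -0.15206185  0.08      ] [ 0.57433587 -0.28954418  0.08      ]
```

View pics/w5l.png

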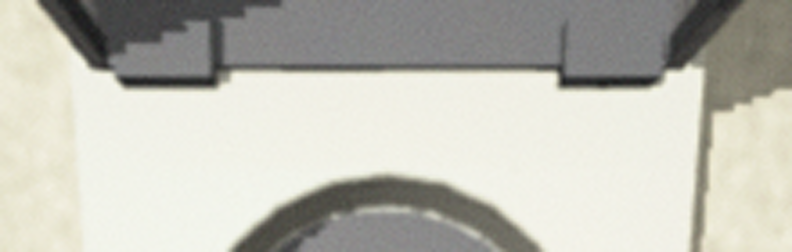

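Call:
step_arm --plan '[{"grip": 0.5, "slide": [0, 0, 0], "spin": -6.93}, {"grip": 0.5, "slide": [0, 0, 0], "spin": -6.93}, {"grip": 0.5, "slide": [0, 0, 0], "spin": -6.93}, {"grip": 0.5, "slide": [0, 0, 0], "spin": -6.93}, {"grip": 0.5, "slide": [0, 0, 0], "spin": -6.93}, {"grip": 0.5, "slide": [0, 0, 0], "spin": -6.93}, {"grip": 0.5, "slide": [0, 0, 0], "spin": -6.93}, {"grip": 0.5, "slide": [0, 0, 0], "spin": -6.93}, {"grip": 0.5, "slide": [0, 0, 0], "spin": -6.93}, {"grip": 0.5, "slide": [0, 0, 0], "spin": -6.93}, {"grip": 0.5, "slide": [0, 0, 0], "spin": -6.93}, {"grip": 0.5, "slide": [0, 0, 0], "spin": -6.93}, {"grip": 0.5, "slide": [0, 0, 0], "spin": -6.93}, {"grip": 0.5, "slide": [0, 0, 0], "spin": -6.93}, {"grip": 0.5, "slide": [0, 0, 0], "spin": -6.93}, {"grip": 0.5, "slide": [0, 0, 0], "spin": -6.93}, {"grip": 0.5, "slide": [0, 0, 0], "spin": -6.93}, {"grip": 0.5, "slide": [0, 0, 0], "spin": -6.93}, {"grip": 0.5, "slide": [0, 0, 0], "spin": -6.93}, {"grip": 0.5, "slide": [0, 0, 0], "spin": -6.93}]'

```text
time_s: 9.67
ee_pos: [0.4152, -0.2141, 0.1868]
eef_rot: [-1.571, -0.0, 0.859]
force: [0.6, -0.3, -1.6]
grip_width: 0.0395
```

Call:
step_arm --plan '[{"grip": 0.5, "slide": [0, 0, 0], "spin": -6.93}, {"grip": 0.5, "slide": [0, 0, 0], "spin": 0}, {"grip": 0.5, "slide": [0, 0, 0], "spin": 0}, {"grip": 0.5, "slide": [0, 0, 0], "spin": 0}]'

```text
time_s: 10.0
ee_pos: [0.4151, -0.2146, 0.1869]
eef_rot: [-1.571, -0.0, 0.967]
force: [-0.5, 0.2, -1.6]
grip_width: 0.039
```

Run:
```python
from h import *
o=get_obs(); print({k:np.round(o[k],4) for k in ("time_s","ee_pos","eef_rot","grip_width","force","qpos")})
im=cams.camera("wrist"); cv2.imwrite("pics/w6.png",im); c=cams.calibration("wrist")
P=holepts(im,c,o["ee_pos"][2]-.0031,42,(190,320,160,290)); print(len(P))
y=o["eef_rot"][2]
x,e=patfit(P,y+np.radians(39.6),o["ee_pos"][:2]);  d=x[:2]-o["ee_pos"][:2]
print(x[:2],np.degrees(x[2]-y),e,"tool x,z",d@[np.cos(y),np.sin(y)],d@[-np.sin(y),np.cos(y)])
```

```text
{'time_s': np.float64(10.0), 'ee_pos': array([ 0.4151, -0.2146,  0.1869]), 'eef_rot': array([-1.5707, -0.    ,  0.9675]), 'grip_width': np.float64(0.039), 'force': array([-0.4553,  0.164 , -1.6195]), 'qpos': array([-0.5555,  0.1325,  1.7695,  0.    ,  1.2398, -1.523 ])}
2
[ 0.41625188 -0.21562767] 39.686526855224685 7.858545314798349e-05 tool x,z -0.0002116595382265525 -0.0015078175311512268
```

View pics/w6.png

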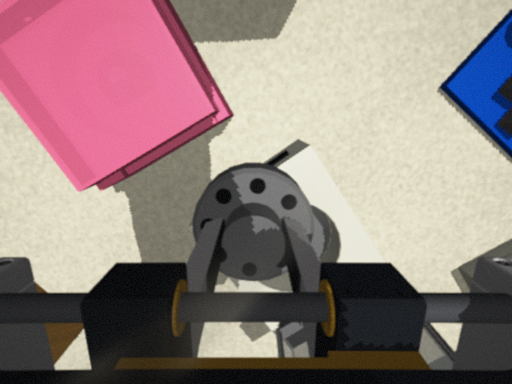

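Call:
step_arm --plan '[{"grip": 0.5, "slide": [0.0088, 0, -0.0138], "spin": -0.3}, {"grip": 0.5, "slide": [0.0088, 0, -0.0138], "spin": 0}, {"grip": 0.5, "slide": [0, 0.0173, 0], "spin": 0}, {"grip": 0.5, "slide": [0, 0.0173, 0], "spin": 0}, {"grip": 0.5, "slide": [0, 0.0173, 0], "spin": 0}, {"grip": 0.5, "slide": [0.0044, 0, -0.0069], "spin": 0}, {"grip": 0.5, "slide": [0.0044, 0, -0.0069], "spin": 0}, {"grip": 0.5, "slide": [0.0044, 0, -0.0069], "spin": 0}, {"grip": 0.5, "slide": [0.0044, 0, -0.0069], "spin": 0}, {"grip": 0.5, "slide": [0.0044, 0, -0.0069], "spin": 0}, {"grip": 0.5, "slide": [0.0044, 0, -0.0069], "spin": 0}, {"grip": 0.5, "slide": [0, 0, 0], "spin": 0}, {"grip": 0.5, "slide": [0, 0, 0], "spin": 0}]'

```text
time_s: 11.13
ee_pos: [0.4971, -0.2173, 0.135]
eef_rot: [-1.571, 0.0, 0.975]
force: [-0.6, 0.3, -2.3]
grip_width: 0.0392
```

Run:
```python
from h import *
o=get_obs(); print({k:np.round(o[k],4) for k in ("time_s","ee_pos","eef_rot","grip_width","force","moment")})
t=cams.camera("top"); s=cams.camera("scene")
crop(t,310,110,430,240,"t7.png",4.6); crop(s,60,130,190,240,"s7.png",5)
```

```text
{'time_s': np.float64(11.1333), 'ee_pos': array([ 0.4971, -0.2173,  0.135 ]), 'eef_rot': array([-1.5707e+00,  1.0000e-04,  9.7540e-01]), 'grip_width': np.float64(0.0392), 'force': array([-0.5825,  0.2908, -2.3214]), 'moment': array([0.0152, 0.0435, 0.0206])}
```

View pics/t7.png

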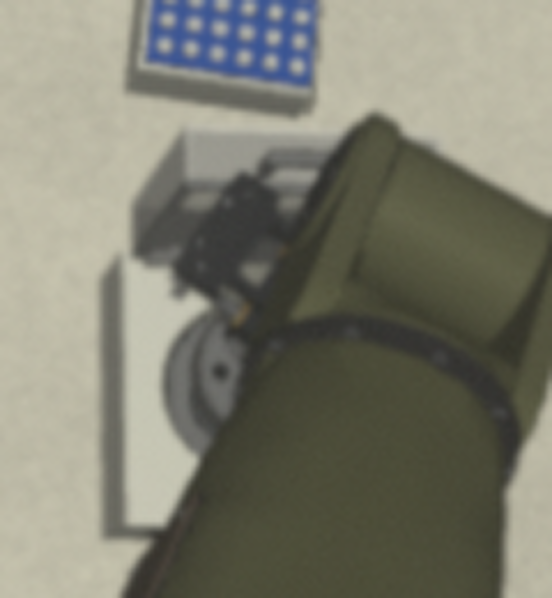

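View pics/s7.png

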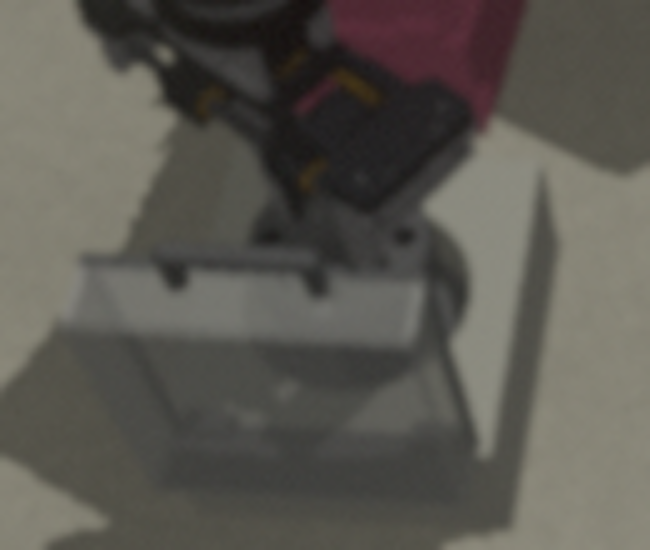

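Call:
step_arm --plan '[{"grip": 0.5, "slide": [0, 0.008, 0], "spin": 0}, {"grip": 0.5, "slide": [0, 0.01, 0], "spin": 0}, {"grip": 0.5, "slide": [0, 0.008, 0], "spin": 0}, {"grip": 0.5, "slide": [0, 0.005, 0], "spin": 0}, {"grip": 0.5, "slide": [0, 0.002, 0], "spin": 0}, {"grip": 0.5, "slide": [0, 0.002, 0], "spin": 0}, {"grip": 0.5, "slide": [0, 0.001, 0], "spin": 0}, {"grip": 0.5, "slide": [0, 0.001, 0], "spin": 0}]'

```text
time_s: 11.9
ee_pos: [0.497, -0.2174, 0.0982]
eef_rot: [-1.571, -0.0, 0.975]
force: [0.3, -0.4, -1.7]
grip_width: 0.0391
```

Call:
step_arm --plan '[{"grip": 0.5, "slide": [0, 0.001, 0], "spin": 0}, {"grip": 0.5, "slide": [0, 0.001, 0], "spin": 0}, {"grip": 0.5, "slide": [0, 0.001, 0], "spin": 0}, {"grip": 0.5, "slide": [0, 0, 0], "spin": 0}]'

```text
time_s: 12.23
ee_pos: [0.4968, -0.2174, 0.095]
eef_rot: [-1.571, 0.0, 0.975]
force: [-0.3, -1.1, -2.2]
grip_width: 0.0395
```

Call:
step_arm --plan '[{"grip": 0.5, "slide": [0, 0.0015, 0], "spin": 0}, {"grip": 0.5, "slide": [0, 0.0015, 0], "spin": 0}, {"grip": 0.5, "slide": [0, 0.001, 0], "spin": 0}, {"grip": 0.5, "slide": [0, 0, 0], "spin": 0}]'

```text
time_s: 12.57
ee_pos: [0.4968, -0.2174, 0.0908]
eef_rot: [-1.57, 0.0, 0.975]
force: [-0.0, -1.7, -2.6]
grip_width: 0.0391
```

Call:
step_arm --plan '[{"grip": 0.5, "slide": [0, 0.0015, 0], "spin": 0}, {"grip": 0.5, "slide": [0, 0.0015, 0], "spin": 0}, {"grip": 0.5, "slide": [0, 0.0015, 0], "spin": 0}, {"grip": 0.5, "slide": [0, 0.0015, 0], "spin": 0}, {"grip": 0.5, "slide": [0, 0, 0], "spin": 0}]'

```text
time_s: 12.98
ee_pos: [0.4967, -0.2174, 0.0847]
eef_rot: [-1.57, 0.0, 0.975]
force: [-1.6, -2.1, -2.0]
grip_width: 0.039
```

Call:
step_arm --plan '[{"grip": 0.5, "slide": [0, 0.0015, 0], "spin": 0}, {"grip": 0.5, "slide": [0, 0.001, 0], "spin": 0}, {"grip": 0.5, "slide": [0, 0.001, 0], "spin": 0}, {"grip": 0.5, "slide": [0, 0, 0], "spin": 0}]'

```text
time_s: 13.32
ee_pos: [0.4968, -0.2174, 0.0813]
eef_rot: [-1.571, 0.0, 0.975]
force: [-1.2, -1.5, -2.5]
grip_width: 0.0392
```

Call:
step_arm --plan '[{"grip": 0.5, "slide": [0, 0.0007, 0], "spin": 0}, {"grip": 0.5, "slide": [0, 0.0007, 0], "spin": 0}, {"grip": 0.5, "slide": [0, 0, 0], "spin": 0}, {"grip": 0.5, "slide": [0, 0, 0], "spin": 0}]'

```text
time_s: 13.65
ee_pos: [0.4968, -0.2174, 0.0801]
eef_rot: [-1.571, 0.0, 0.975]
force: [-0.9, -2.6, -1.1]
grip_width: 0.0394
```

Call:
step_arm --plan '[{"grip": 0.5, "slide": [0, 0.0006, 0], "spin": 0}, {"grip": 0.5, "slide": [0, 0, 0], "spin": 0}, {"grip": 0.5, "slide": [0, 0, 0], "spin": 0}]'

```text
time_s: 13.9
ee_pos: [0.4969, -0.2175, 0.08]
eef_rot: [-1.571, 0.0, 0.975]
force: [-3.2, -1.4, 5.4]
grip_width: 0.0393
```

Call:
step_arm --plan '[{"grip": 0.1, "slide": [0, 0, 0], "spin": 0}, {"grip": 0, "slide": [0, 0, 0], "spin": 0}, {"grip": -0.2, "slide": [0, 0, 0], "spin": 0}, {"grip": -0.2, "slide": [0, 0, 0], "spin": 0}, {"grip": -0.2, "slide": [0, 0, 0], "spin": 0}]'

```text
time_s: 14.32
ee_pos: [0.4969, -0.2173, 0.0795]
eef_rot: [-1.571, -0.0, 0.975]
force: [-0.6, 0.0, 0.1]
grip_width: 0.0562
```

Run:
```python
from h import *
o=get_obs(); print({k:np.round(o[k],4) for k in ("time_s","ee_pos","eef_rot","grip_width","force")})
im=cams.camera("wrist"); cv2.imwrite("pics/w8.png",im)
```

```text
{'time_s': np.float64(14.3167), 'ee_pos': array([ 0.4969, -0.2173,  0.0795]), 'eef_rot': array([-1.5707e+00, -2.0000e-04,  9.7510e-01]), 'grip_width': np.float64(0.0562), 'force': array([-0.6426,  0.047 ,  0.1393])}
```

View pics/w8.png

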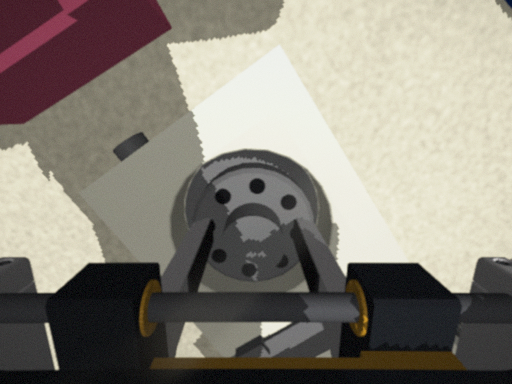

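Call:
step_arm --plan '[{"grip": -0.2, "slide": [0, -0.01, 0], "spin": 0}, {"grip": -0.2, "slide": [0, -0.02, 0], "spin": 0}, {"grip": -0.2, "slide": [0, -0.03, 0], "spin": 0}, {"grip": -0.2, "slide": [-0.014, 0, 0.0207], "spin": 0}, {"grip": -0.2, "slide": [-0.014, 0, 0.0207], "spin": 0}, {"grip": 0, "slide": [0, -0.033, 0], "spin": -6.83}, {"grip": 0.5, "slide": [0, -0.033, 0], "spin": -6.83}, {"grip": 1, "slide": [0, -0.033, 0], "spin": -6.83}, {"grip": 1, "slide": [0, -0.033, 0], "spin": -6.83}, {"grip": 1, "slide": [0, -0.033, 0], "spin": -6.83}, {"grip": 1, "slide": [0, 0, -0.03], "spin": 0}, {"grip": 1, "slide": [0, 0, -0.035], "spin": 0}, {"grip": 1, "slide": [0, 0, -0.025], "spin": 0}, {"grip": 1, "slide": [0, 0, 0], "spin": 0}, {"grip": 1, "slide": [0, 0, 0], "spin": 0}]'

```text
time_s: 15.62
ee_pos: [0.5372, -0.217, 0.3043]
eef_rot: [-1.57, -0.0, 1.572]
force: [-0.2, -1.3, -0.7]
grip_width: 0.0006
```

Run:
```python
from h import *
o=get_obs(); print({k:np.round(o[k],4) for k in ("time_s","ee_pos","eef_rot","grip_width","force","qpos")})
im=cams.camera("wrist"); cv2.imwrite("pics/w9.png",im)
```

```text
{'time_s': np.float64(15.6167), 'ee_pos': array([ 0.5372, -0.217 ,  0.3043]), 'eef_rot': array([-1.5699e+00, -5.0000e-04,  1.5720e+00]), 'grip_width': np.float64(0.0006), 'force': array([-0.189 , -1.2944, -0.716 ]), 'qpos': array([-0.4471,  0.3161,  1.2738,  0.    ,  1.5527, -2.0191])}
```

View pics/w9.png

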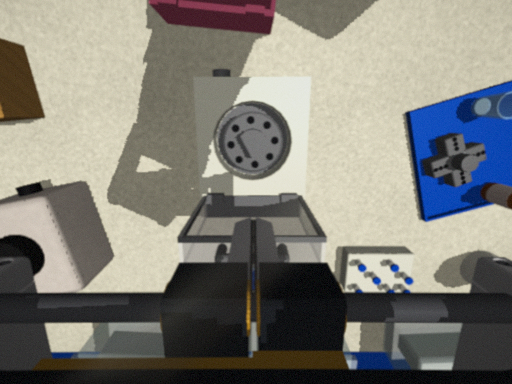

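Run:
```python
from h import *
im=cv2.imread("pics/w9.png"); o=get_obs(); c=cams.calibration("wrist")
g=cv2.cvtColor(im,6); n,l,st,ce=cv2.connectedComponentsWithStats(((g<48)*255).astype(np.uint8)); P=[]
for i in range(1,n):
    if 20<st[i,4]<120 and np.hypot(ce[i,0]-253,ce[i,1]-139)<35: P.append(plane(c,ce[i],.077)[:2])
P=np.array(P); A=np.c_[2*P,np.ones(len(P))]; s=np.linalg.lstsq(A,(P**2).sum(1),rcond=None)[0]; print(len(P),s[:2],np.sqrt(s[2]+s[:2]@s[:2]))
print(np.sort(np.degrees(np.arctan2(P[:,1]-s[1],P[:,0]-s[0]))).round(1))
crop(im,150,60,360,300,"w9c.png",2.5)
```

```text
8 [ 0.4973713  -0.21841019] 0.03217354284020586
[-174.7 -129.2  -84.5  -39.6    5.7   50.4   95.7  140.6]
```

View pics/w9c.png

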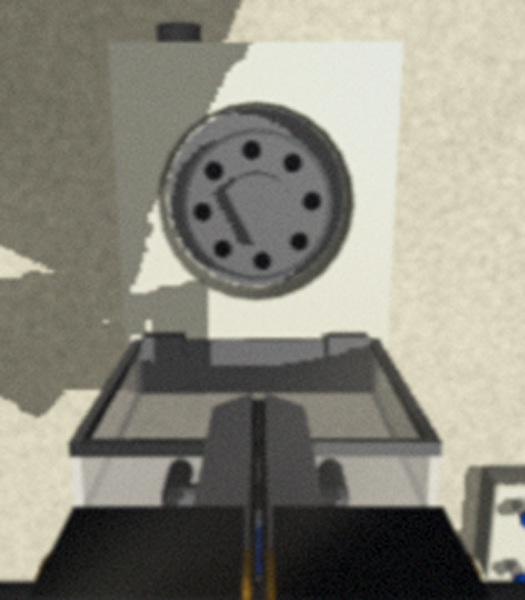

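Run:
```python
from h import *
c=cams.calibration("wrist")
for v in (236,239): print([plane(c,(u,v),.23).round(4).tolist() for u in (182,324)])
t=cams.calibration("top")
print("tipbox",plane(t,(360,116),.059))
```

```text
[[0.5761, -0.2886, 0.23], [0.5762, -0.1465, 0.23]]
[[0.5794, -0.2888, 0.23], [0.5795, -0.1462, 0.23]]
tipbox [ 0.74191928 -0.21522377  0.059     ]
```

Call:
step_arm --plan '[{"grip": 1, "slide": [0, 0, -0.025], "spin": 0}, {"grip": 1, "slide": [0, 0, -0.039], "spin": 0}, {"grip": 1, "slide": [0, 0, -0.039], "spin": 0}, {"grip": 1, "slide": [0, 0, -0.025], "spin": 0}, {"grip": 1, "slide": [0, 0.0245, 0], "spin": 0}, {"grip": 1, "slide": [0, 0.0245, 0], "spin": 0}, {"grip": 1, "slide": [0, 0.0245, 0], "spin": 0}, {"grip": 1, "slide": [0, 0.0245, 0], "spin": 0}, {"grip": 1, "slide": [0, 0, 0], "spin": 0}]'

```text
time_s: 16.42
ee_pos: [0.6627, -0.2171, 0.2022]
eef_rot: [-1.564, -0.002, 1.571]
force: [-0.7, 0.1, -0.4]
grip_width: 0.0005
```

Run:
```python
from h import *
o=get_obs(); print({k:np.round(o[k],4) for k in ("time_s","ee_pos","eef_rot","force","qpos")})
im=cams.camera("scene"); crop(im,60,120,200,240,"s10.png",4.8)
```

```text
{'time_s': np.float64(16.4167), 'ee_pos': array([ 0.6627, -0.2171,  0.2022]), 'eef_rot': array([-1.5642, -0.0025,  1.5705]), 'force': array([-0.7417,  0.1374, -0.428 ]), 'qpos': array([-0.369 ,  0.6514,  1.0203, -0.    ,  1.477 , -1.9396])}
```

View pics/s10.png

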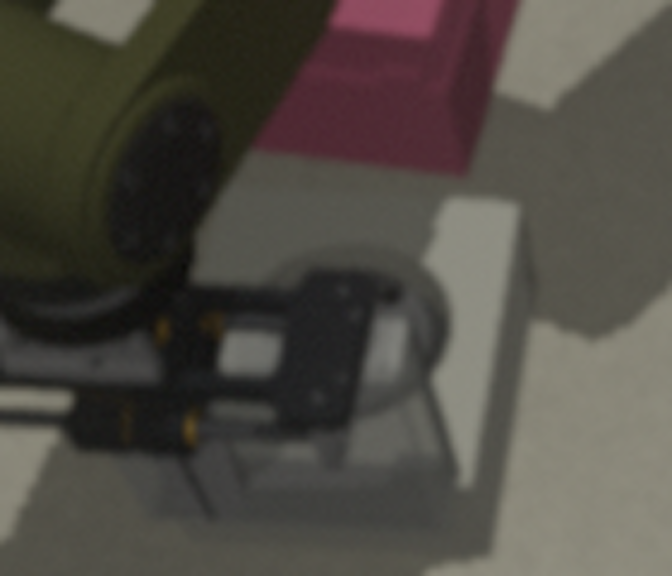

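Run:
```python
import numpy as np
f=lambda t:np.array([.577-.125*np.cos(t)+.038*np.sin(t)+.008,.08+.125*np.sin(t)+.038*np.cos(t)])
p=np.array([.625,.2065])
for t in np.arange(1.52,-.03,-.08):
    q=f(t); d=np.round(q-p,4); p=p+d; print(round(t,2),q.round(4),"slide y",round(-d[1],4),"z",round(-d[0],4))
```

```text
1.52 [0.6166 0.2068] slide y -0.0003 z 0.0084
1.44 [0.6064 0.2089] slide y -0.0021 z 0.0102
1.36 [0.596  0.2102] slide y -0.0013 z 0.0104
1.28 [0.5856 0.2106] slide y -0.0004 z 0.0104
1.2 [0.5751 0.2103] slide y 0.0003 z 0.0105
1.12 [0.5647 0.2091] slide y 0.0012 z 0.0104
1.04 [0.5545 0.207 ] slide y 0.0021 z 0.0102
0.96 [0.5444 0.2042] slide y 0.0028 z 0.0101
0.88 [0.5346 0.2006] slide y 0.0036 z 0.0098
0.8 [0.5252 0.1961] slide y 0.0045 z 0.0094
0.72 [0.5161 0.191 ] slide y 0.0051 z 0.0091
0.64 [0.5074 0.1851] slide y 0.0059 z 0.0087
0.56 [0.4993 0.1786] slide y 0.0065 z 0.0081
0.48 [0.4917 0.1714] slide y 0.0072 z 0.0076
0.4 [0.4847 0.1637] slide y 0.0077 z 0.007
0.32 [0.4783 0.1554] slide y 0.0083 z 0.0064
0.24 [0.4726 0.1466] slide y 0.0088 z 0.0057
0.16 [0.4677 0.1374] slide y 0.0092 z 0.0049
0.08 [0.4634 0.1279] slide y 0.0095 z 0.0043
-0.0 [0.46  0.118] slide y 0.0099 z 0.0034
```

Call:
step_arm --plan '[{"grip": 1, "slide": [0, 0, 0.01], "spin": 0}, {"grip": 1, "slide": [0, 0, 0.01], "spin": 0}, {"grip": 1, "slide": [0, 0, 0.01], "spin": 0}, {"grip": 1, "slide": [0, 0, 0.01], "spin": 0}]'

```text
time_s: 16.8
ee_pos: [0.6246, -0.2177, 0.2097]
eef_rot: [-1.574, 0.001, 1.571]
force: [0.4, 0.6, -0.0]
grip_width: 0.0003
```

Call:
step_arm --plan '[{"grip": 1, "slide": [0, 0, 0.0084], "spin": 0}, {"grip": 1, "slide": [0, -0.0021, 0.0102], "spin": 0}, {"grip": 1, "slide": [0, -0.0013, 0.0104], "spin": 0}, {"grip": 1, "slide": [0, -0.0004, 0.0104], "spin": 0}, {"grip": 1, "slide": [0, 0.0003, 0.0105], "spin": 0}]'

```text
time_s: 17.22
ee_pos: [0.5749, -0.2177, 0.2134]
eef_rot: [-1.575, 0.002, 1.571]
force: [2.4, 0.0, -0.6]
grip_width: 0.0006
```

Run:
```python
from h import *
o=get_obs(); print({k:np.round(o[k],4) for k in ("time_s","ee_pos","eef_rot","force","qpos")})
im=cams.camera("scene"); crop(im,60,120,200,240,"s11.png",4.8); im=cams.camera("wrist"); cv2.imwrite("pics/w11.png",im)
```

```text
{'time_s': np.float64(17.2167), 'ee_pos': array([ 0.5749, -0.2177,  0.2134]), 'eef_rot': array([-1.5748,  0.0017,  1.5708]), 'force': array([ 2.4471,  0.0367, -0.6091]), 'qpos': array([-4.2160e-01,  4.3780e-01,  1.3153e+00,  1.0000e-04,  1.3841e+00,
       -1.9925e+00])}
```

View pics/s11.png

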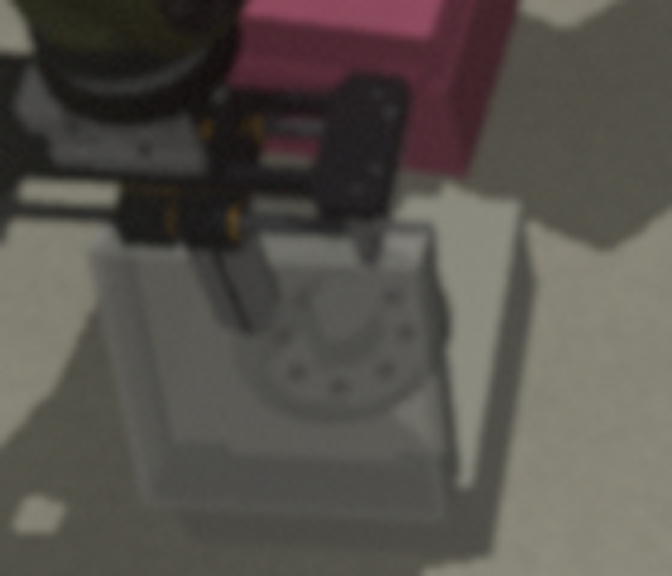

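View pics/w11.png

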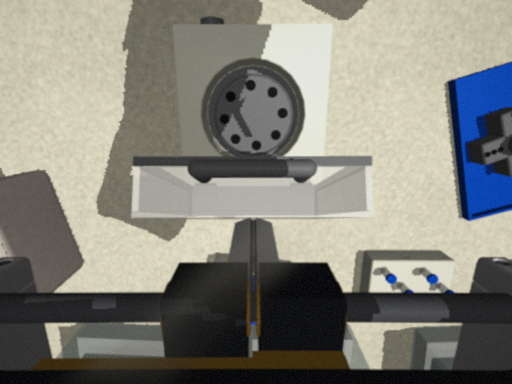

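Pushing works with about 2.4 N: the lid now leans forward over the rotor. I'll carry on along the arc.

Call:
step_arm --plan '[{"grip": 1, "slide": [0, 0.0012, 0.0104], "spin": 0}, {"grip": 1, "slide": [0, 0.0021, 0.0102], "spin": 0}, {"grip": 1, "slide": [0, 0.0028, 0.0101], "spin": 0}, {"grip": 1, "slide": [0, 0.0036, 0.0098], "spin": 0}, {"grip": 1, "slide": [0, 0.0045, 0.0094], "spin": 0}, {"grip": 1, "slide": [0, 0.0051, 0.0091], "spin": 0}]'

```text
time_s: 17.82
ee_pos: [0.5164, -0.2177, 0.1928]
eef_rot: [-1.574, 0.001, 1.571]
force: [1.1, 0.2, 2.1]
grip_width: 0.0003
```

Call:
step_arm --plan '[{"grip": 1, "slide": [0, 0.0059, 0.0087], "spin": 0}, {"grip": 1, "slide": [0, 0.0065, 0.0081], "spin": 0}, {"grip": 1, "slide": [0, 0.0072, 0.0076], "spin": 0}, {"grip": 1, "slide": [0, 0.0077, 0.007], "spin": 0}]'

```text
time_s: 18.15
ee_pos: [0.4851, -0.2178, 0.1652]
eef_rot: [-1.573, 0.001, 1.571]
force: [-0.4, -0.5, 1.9]
grip_width: 0.0005
```

Run:
```python
from h import *
o=get_obs(); print({k:np.round(o[k],4) for k in ("time_s","ee_pos","eef_rot","force")})
im=cams.camera("scene"); crop(im,60,120,200,240,"s12.png",4.8)
```

```text
{'time_s': np.float64(18.15), 'ee_pos': array([ 0.4851, -0.2178,  0.1652]), 'eef_rot': array([-1.5732e+00,  1.4000e-03,  1.5710e+00]), 'force': array([-0.3537, -0.4935,  1.8714])}
```

View pics/s12.png

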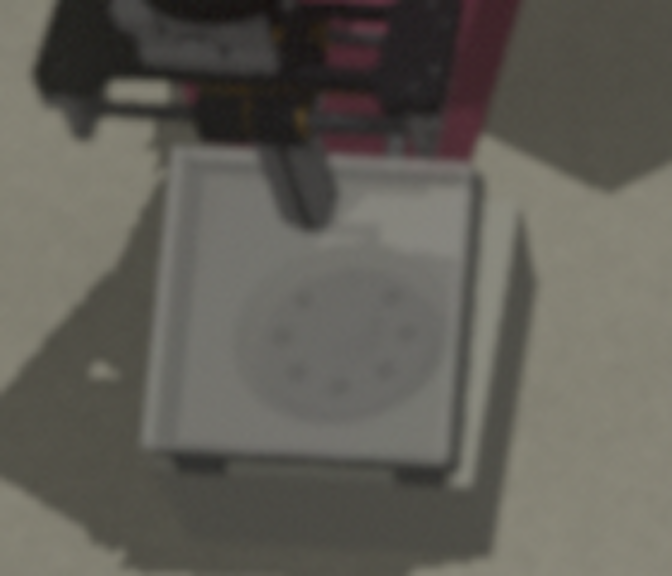

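Call:
step_arm --plan '[{"grip": 1, "slide": [0, 0.0083, 0.0064], "spin": 0}, {"grip": 1, "slide": [0, 0.0088, 0.0057], "spin": 0}, {"grip": 1, "slide": [0, 0.0092, 0.0049], "spin": 0}, {"grip": 1, "slide": [0, 0.008, 0.004], "spin": 0}, {"grip": 1, "slide": [0, 0.004, 0.002], "spin": 0}, {"grip": 1, "slide": [0, 0.003, 0], "spin": 0}, {"grip": 1, "slide": [0, 0.001, 0], "spin": 0}, {"grip": 1, "slide": [0, 0.001, 0], "spin": 0}, {"grip": 1, "slide": [0, 0, 0], "spin": 0}]'

```text
time_s: 18.95
ee_pos: [0.4618, -0.2173, 0.1202]
eef_rot: [-1.571, 0.0, 1.571]
force: [0.4, -0.4, 0.1]
grip_width: 0.0003
```

Call:
step_arm --plan '[{"grip": 1, "slide": [0, 0.001, 0], "spin": 0}, {"grip": 1, "slide": [0, 0.001, 0], "spin": 0}, {"grip": 1, "slide": [0, 0, 0], "spin": 0}]'

```text
time_s: 19.2
ee_pos: [0.4618, -0.2174, 0.1187]
eef_rot: [-1.571, 0.0, 1.571]
force: [-1.2, 0.5, 4.5]
grip_width: 0.0006
```

Call:
step_arm --plan '[{"grip": 1, "slide": [0, 0.001, 0], "spin": 0}, {"grip": 1, "slide": [0, 0, 0], "spin": 0}]'

```text
time_s: 19.37
ee_pos: [0.4619, -0.2174, 0.1185]
eef_rot: [-1.572, 0.001, 1.571]
force: [-6.0, 1.4, 14.3]
grip_width: 0.0006
```

Call:
step_arm --plan '[{"grip": 1, "slide": [0, 0.001, 0], "spin": 0}, {"grip": 1, "slide": [0, 0, 0], "spin": 0}]'

```text
time_s: 19.53
ee_pos: [0.462, -0.2175, 0.1183]
eef_rot: [-1.572, 0.001, 1.571]
force: [-10.6, 5.6, 24.7]
grip_width: 0.0006
```

Call:
step_arm --plan '[{"grip": 1, "slide": [0, -0.003, 0], "spin": 0}, {"grip": 1, "slide": [0, -0.01, 0], "spin": 0}, {"grip": 1, "slide": [0, -0.03, 0], "spin": 0}, {"grip": 1, "slide": [0, -0.04, 0], "spin": 0}, {"grip": 1, "slide": [0.03, -0.04, 0], "spin": 0}, {"grip": 1, "slide": [0.04, -0.02, 0], "spin": 0}, {"grip": 1, "slide": [0.04, 0, 0], "spin": 0}, {"grip": 1, "slide": [0.04, 0, 0], "spin": 0}, {"grip": 1, "slide": [0.04, 0, 0], "spin": 0}, {"grip": 1, "slide": [0.04, 0, 0], "spin": 0}, {"grip": 1, "slide": [0, 0, 0], "spin": 0}, {"grip": 1, "slide": [0, 0, 0], "spin": 0}, {"grip": 1, "slide": [0, 0, 0], "spin": 0}]'

```text
time_s: 20.62
ee_pos: [0.4616, 0.0047, 0.2515]
eef_rot: [-1.571, 0.0, 1.572]
force: [-1.1, -0.2, 0.1]
grip_width: 0.0003
```

Run:
```python
from h import *
o=get_obs(); print({k:np.round(o[k],4) for k in ("time_s","ee_pos","force")})
s=cams.camera("scene"); t=cams.camera("top"); cv2.imwrite("pics/sF.png",s); cv2.imwrite("pics/tF.png",t)
crop(s,60,130,180,240,"s13.png",5.4); crop(t,310,130,430,240,"t13.png",5.4)
```

```text
{'time_s': np.float64(20.6167), 'ee_pos': array([0.4616, 0.0047, 0.2515]), 'force': array([-1.0713, -0.219 ,  0.1358])}
```

View pics/s13.png

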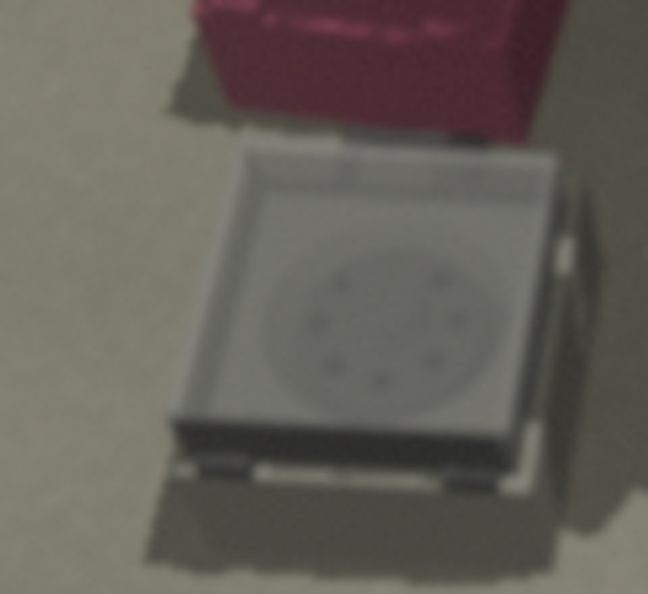

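View pics/t13.png

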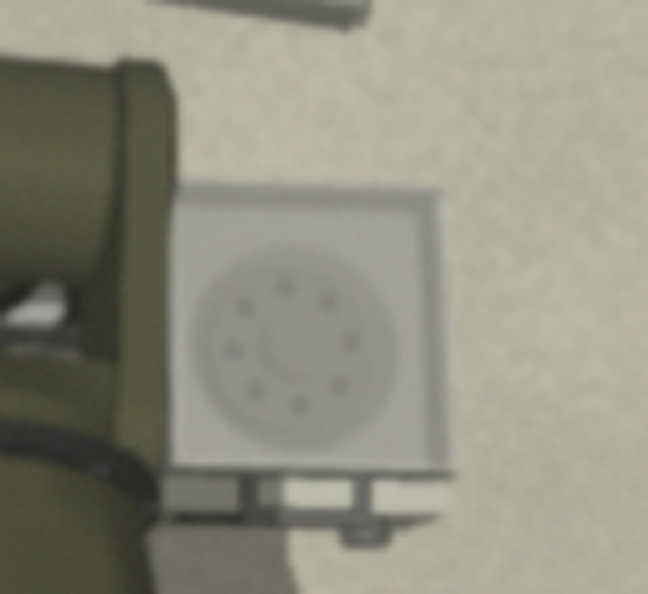

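View pics/sF.png

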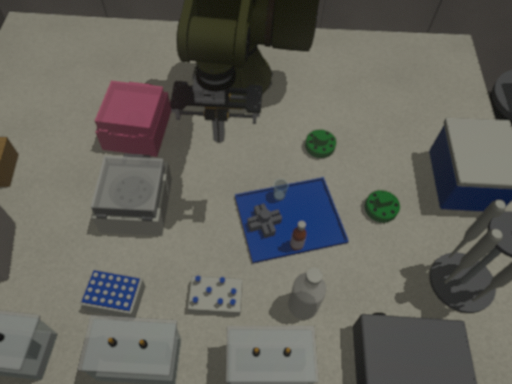

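Run:
```python
from h import *
t=cams.calibration("top"); C=lambda u,v:(u/5.4+310-.42,v/5.4+130-.42)
print("bar",plane(t,C(305,517),.092)); print("edge",plane(t,C(305,472),.118)); print("edge if z .126", plane(t,C(305,472),.126))
s=cams.calibration("scene"); S=lambda u,v:(u/5.4+60-.42,v/5.4+130-.42)
print("scene edge",plane(s,S(400,150),.118),plane(s,S(340,430),.118))
```

```text
bar [ 0.40292107 -0.21484412  0.092     ]
edge [ 0.42257146 -0.20816319  0.118     ]
edge if z .126 [ 0.42138724 -0.20595789  0.126     ]
scene edge [ 0.42887786 -0.21747825  0.118     ] [ 0.57903815 -0.21575327  0.118     ]
```

```bash
python3 -c "
from station import hand_in; print(hand_in())"
```

```text
the job is handed in; nothing more can be done
None
```

I fitted the round rotor on the drive spindle with its flat matched, shut the lid and handed the job in at about 20.7 s. I gripped the rotor by its hub. `hand_in()` reports no verdict.

**Rotor**
- Just before the lid was closed, the wrist camera put the rotor's axis within about 1 mm of the spindle axis. Its flat was at −62.1° against −61.8° for the shaft.
- The hole circle measured 32.2 mm at the home height, where it would have read about 34 mm if the rotor had stayed 20 mm too high.
- The fingertip stopped at a height of 80 mm, as expected for a seated rotor. The insertion forces I read stayed under about 6 N.

**Lid**
- I pushed it shut along its arc with the closed fingers at about 1 rad/s.
- At the end it met a hard stop at a height of 118 mm, with 25 N of push. Nothing moved further, and 118 mm is the height of the shut lid's top.
- In the last pictures the bar was 403 mm from the robot's base, against about 405 mm expected when shut.

**Everything else**
- In the last scene picture the strip rotor, vial, beaker, bottle, tip box and rack looked to be standing where they were. I judged that by eye and did not measure it.
- The arm was clear of everything.

**Disagreements**
- My first estimates of the rotor's flat ranged from 38° to 44°. A later look at the held rotor gave about 37.5°, which I used.
- My first move was refused because the rows lacked `spin`. Nothing moved, and I sent it again.

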